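Fit the splined knob to the tag clamp and wind it shut

ROBOT

A 6-joint arm with a two-finger parallel gripper is mounted at the origin on a cart in front of the work surface, level with it; the furniture and walls round the work are solid. World frame = base frame: x ahead of the robot, y to its left, z up, the work surface at z = 0. Lengths are in mm, angles in rad, forces in N, time in s.
With the tool pointing down it reaches from about 350 to 975 mm from the base axis. Payload 7.1 kg.
Tool frame: the origin (TCP) lies between the finger pads, 19 mm behind the fingertips; this is the grasp point; z points along the fingers, y is the line along which they close (so a half turn about z gives the same grasp; the last joint's range is limited). The gripper opens to 88 mm and grips with 3 to 60 N. Pads are 20 mm wide; open, the fingers measure 115 mm over their backs; the gripper's body (75 mm by 178 mm) begins 61 mm behind the grasp point.
Start: joints at [-1.123, 0.423, 1.63, -0, 1.089, -0.019], TCP at [281.283, -558.108, 241.375] pointing down, gripper open.
Joint ranges: [-3, 3], [-0.9, 2.11], [0.09, 2.58], [-1.31, 4.45], [0.11, 2.69], [-2.54, 2.54]. Speed limits (rad/s): [2.39, 2.39, 3.01, 3.14, 3.14, 3.14].

INTERFACE

Orientations are given as a rotation vector (axis times angle).
In Python, from workcell import ctrl gives the robot as it stands. The module is installed in compiled form; this text tells all that it offers.
- The arm moves only by the tool servo_tool, never from a script. Its argument "plan" is a list of rows, each a list of 3 entries, a list of its own where there are three numbers: the closure, from 0 (fully open) to 1 (shut), then the shift along the world's x, y, z in mm, then the turn about the world's z in degrees. In form: [[hand, [x, y, z], yaw], ...]. A call has 1 to 10 rows; each row is the pose to reach, as a shift and turn from the pose commanded when the call began; what a row does not reach only later rows make up. A row lasts 1/12 s, in which the tool goes at most 41.7 mm and 7.16 degrees, less where a joint would pass 70% of its speed; a pose out of reach is approached as far as the arm can. A call with a gripper value outside its range is refused whole. The fingers move at their own pace and stop on an object; the grip force is fixed at half the most. Time passes only in rows, so rows that repeat a pose let the fingers close. It gives the time, the measured TCP pose, the force, the opening and the grip force at its end, in the units of the state.
- ctrl.get_obs(): the state, without advancing time (a new reading comes with each control period).
- ctrl.get_image(name): name is "side" or "top" or "wrist"; returns the picture (420x560x3 uint8, blue, green, red); there is no depth.
- ctrl.camera_info(name): a dict with "fovy" (degrees; the focal length in pixels is half the picture's height over the tangent of half this angle, whatever the lens; pixels are square), "cx", "cy" (the principal point, pixels), "rvec" (rotation vector, rad) and "tvec" (3), from world to camera coordinates, as OpenCV has them; the wrist camera has in their place "T_tool_cam" (4x4, takes a point from camera to tool coordinates, whose origin is the TCP and whose axes are the flange's). Camera axes: x right, y down, z forward; pixel columns grow to the right and rows downward; lengths in mm; the calibration is good to about 2 mm. A picture is of the moment at which its call begins: read the wrist's pose just before it. camera_info takes no time and is no camera call.
- ctrl.close_job(): hands the job in; it is judged then, once.
The state is a dict: "t": time; "qpos": joint angles; "qvel": joint speeds; "joint_torque": joint torques, N m; "ee_pos": TCP position; "orientation": TCP orientation; "ft_force": force on the tool from outside, world axes, zero at the start; "moment": the same for the moment, N m; "width": finger opening in mm; "grasp_force": force on a finger pad.
Only numpy, scipy, OpenCV 4.12 (cv2) and the standard library are available. Lean on these libraries where they do the work, as an engineer would, in place of code of your own. Each camera call takes 0.05 s, during which the arm holds its last target. There are 200 camera calls.

TASK

Take the loose black knob and set it on the toothed stub of the sloping tag clamp, turn it until its teeth mesh and push it fully home against the flange. Only then wind it clockwise until the clamp arm is shut against the block of tags, and leave the knob in place, let go. Do not knock the tape measure, the tin or the bell about.

Things in the scene. Friction and masses are not known exactly. Their poses are not given: they have to be found in the camera images.
- splined_knob: The loose black knob, 0.16 kg, standing skirt-down on the counter. Origin: centre of its underside; z up its axis. A round hollow skirt, 60 mm across with its ribs and 30 mm high, carries an upright grip bar 52 mm long (along x), 20 mm wide (y), from 30 to 64 mm above the underside.
- knob_foot (a point): Centre of the knob's underside, axes as the knob's; when home it coincides with hub_seat. Inside the skirt (50 mm across, 26 mm deep), at its lower rim, six inward teeth 7.5 mm wide, 10 mm high leave a 31 mm bore. They lie at 30, 90, 150 ... degrees from the knob's x; six ribs outside the skirt mark them.
- knob_grip (a point): Point in the grip bar on the knob's axis, 53 mm above its underside: a good place for the TCP. Grasp across the 20 mm (knob's y), fingertips above the skirt's flat top (30 mm).
- hub_seat (a point): Centre of the flange (58 mm across) that the knob seats on, at the foot of the clamp's toothed steel stub. z is the stub's axis, out of the sloping face, 30 degrees from vertical; x, y turn with the hub. The stub: core 28 mm across, 24 mm high with tapered nose; six teeth, 6 mm wide, 10 mm high, 44 mm across tips, at 0, 60, 120 ... degrees from x.
- hub_nose (a point): Top of the stub's nose, 24 mm out from hub_seat along its z; same axes. The knob's teeth pass between the stub's when the knob's x is along this x or a multiple of 60 degrees from it, within about 5 degrees; else it rests on the tooth tops, 10 mm short of home. Radial clearance 1.5 mm; a push under 10 N brings it home.
- clamp_hub (a joint): Turn of the hub and clamp arm, rad: grows clockwise as seen looking onto the sloping face; 0 is fully open; it stops at 1.2 with the arm shut against the tags. Starts at 0.35 to 0.75. A stiff hinge (0.14 N m of friction) that stays where it is left. The meshed knob has about 0.1 rad of play either way.
- clamp_tip (a point): Tip of the flat steel clamp arm, 12 mm wide, 85 mm from the hub's axis, level with the flange; it turns with the hub.
- tag_clamp: The clamp: a fixed grey lectern, footprint 128 x 170 mm, its face 134 x 176 mm sloping at 30 degrees, front edge 29 mm, rear 96 mm high. Origin: centre of its underside; x to its high rear edge, so the face looks to the right and the robot. On the face: on the +y half the hub, low on the -y half a fixed block of card tags 37 x 46 x 14 mm between steel guides 16 mm high.
- tape_measure: Bystander: round tape measure, 56 x 51 x 21 mm; origin: centre of its underside. Leave it alone.
- pin_tin: Bystander: round tin, 50 mm across, 24 mm high; origin: centre of its underside. Leave it alone.
- service_bell: Bystander: counter bell, 86 mm across, 54 mm high; origin: centre of its underside. Leave it alone.

How it is judged (in metres and radians):
On the way:
1. the knob is meshed with the stub and fully home, with the clamp arm still open (hub under 0.95 rad) (distance between knob_foot and hub_seat below 0.005 m and z of knob_foot in the frame of hub_seat below 0.003 m and angle between the z axis of splined_knob and the z axis of hub_seat, either way round below 0.1 rad and value of joint clamp_hub below 0.95 rad), for 0.2 s.
At the end, for the whole second after the job is handed in: The knob is home on the stub (its underside within 3 mm of the flange along the axis, within 5 mm of its centre in all, axes within 0.1 rad), the clamp arm is shut (hub beyond 1.14 of 1.2 rad), and the knob is at rest and released (distance between knob_foot and hub_seat below 0.005 m and z of knob_foot in the frame of hub_seat below 0.003 m and angle between the z axis of splined_knob and the z axis of hub_seat, either way round below 0.1 rad and value of joint clamp_hub above 1.14 rad and linear speed of splined_knob below 0.02 m/s and contact force between the fingers and splined_knob below 0.05 N); the robot touches nothing.
It fails at once if the tape measure is knocked about (moved over 30 mm) (distance of tape_measure from where it was at the start of the episode above 0.03 m).
It fails at once if the pin tin is knocked about (moved over 30 mm) (distance of pin_tin from where it was at the start of the episode above 0.03 m).
It fails at once if the service bell is knocked about (moved over 30 mm) (distance of service_bell from where it was at the start of the episode above 0.03 m).
It also fails if it takes over 45 s, if anything falls off the work surface, if the arm or the gripper's body presses on something with over 40 N, if the wrist force passes 120 N, or if a joint passes its speed limit or range.

## Working session

There is one attempt and no reset: what is moved stays moved. The work goes in short steps, Python scripts to look and compute and a tool call to move; the robot and the scene stay as the last step left them, time stands still between calls to the robot, and variables do not carry over. Pictures are saved under pics/ and viewed, at most 10 in all, crops included, and the job is handed in when it is done.

Besides the shell and the picture viewer there is one more tool, called after ">>>" by a JSON object that holds its "api" and its "payload". servo_tool: Moves the arm, as the interface text tells. Its arguments: {"type":"object","properties":{"plan":{"type":"array"}},"required":["plan"]}

```bash
mkdir -p pics; cat > h.py <<'E'
import numpy as np,cv2
from workcell import ctrl
def cam(n):
    c=ctrl.camera_info(n); o=ctrl.get_obs(); f=210/np.tan(np.radians(c['fovy'])/2)
    K=np.array([[f,0,c['cx']],[0,f,c['cy']],[0,0,1.]])
    if 'rvec' in c:
        R=cv2.Rodrigues(np.array(c['rvec'],float))[0]; t=np.array(c['tvec'],float).ravel()
    else:
        T=np.eye(4);T[:3,:3]=cv2.Rodrigues(np.array(o['orientation'],float))[0];T[:3,3]=o['ee_pos']
        W=np.linalg.inv(T@np.array(c['T_tool_cam']));R,t=W[:3,:3],W[:3,3]
    return K,R,t
def proj(C,P):
    K,R,t=C; p=(K@(R@np.atleast_2d(P).T+t[:,None])).T; return p[:,:2]/p[:,2:]
def ray(C,uv):
    K,R,t=C; d=R.T@np.linalg.inv(K)@np.array([*uv,1.]); return -R.T@t,d/np.linalg.norm(d)
def onz(C,uv,z):
    o,d=ray(C,uv); return o+d*(z-o[2])/d[2]
E
python3 - <<'E'
from h import *
for n in ['top','side','wrist']:
    C=cam(n); print(n,C[0][0,0],(-C[1].T@C[2]).round(),C[1].round(2).tolist(),ctrl.camera_info(n).keys())
    im=ctrl.get_image(n); cv2.imwrite(f'pics/{n}0.png',im)
    if n!='wrist': cv2.imwrite(f'pics/{n}0b.png',cv2.resize(im,(800,600),interpolation=cv2.INTER_CUBIC))
print(ctrl.get_obs())
E
```

```text
top 514.3831443079182 [ 357.  -10. 1274.] [[0.01, -1.0, -0.0], [-0.99, -0.01, -0.17], [0.17, 0.0, -0.99]] dict_keys(['fovy', 'cx', 'cy', 'rvec', 'tvec'])
side 492.7854899700477 [898. 604. 826.] [[-0.85, 0.53, -0.01], [0.39, 0.61, -0.69], [-0.36, -0.59, -0.72]] dict_keys(['fovy', 'cx', 'cy', 'rvec', 'tvec'])
wrist 337.24286393267397 [ 345. -527.  384.] [[0.45, -0.89, -0.0], [-0.86, -0.43, 0.26], [-0.23, -0.11, -0.97]] dict_keys(['fovy', 'cx', 'cy', 'T_tool_cam'])
{'t': 0.15, 'qpos': array([-1.12298566e+00,  4.23683807e-01,  1.63051038e+00, -2.96848523e-05,
        1.08860826e+00, -1.89788044e-02]), 'qvel': array([ 1.08185291e-03, -3.58136014e-03, -2.31759389e-03,  2.81163590e-03,
       -9.73632651e-05, -3.64694667e-04]), 'joint_torque': array([-9.50823846e-05, -5.44984245e+01, -2.73918700e+01,  6.43806020e-02,
        2.04445026e-02, -8.35841570e-05]), 'ee_pos': array([ 281.11081186, -557.74595087,  240.7703045 ]), 'orientation': array([-3.05526459e+00, -7.26341348e-01,  4.44534258e-04]), 'ft_force': array([0.72915691, 0.24816988, 0.14712855]), 'moment': array([0.00310105, 0.00189556, 0.00636741]), 'grasp_force': 0.0, 'width': 88.0297284427285}
```

View pics/top0b.png

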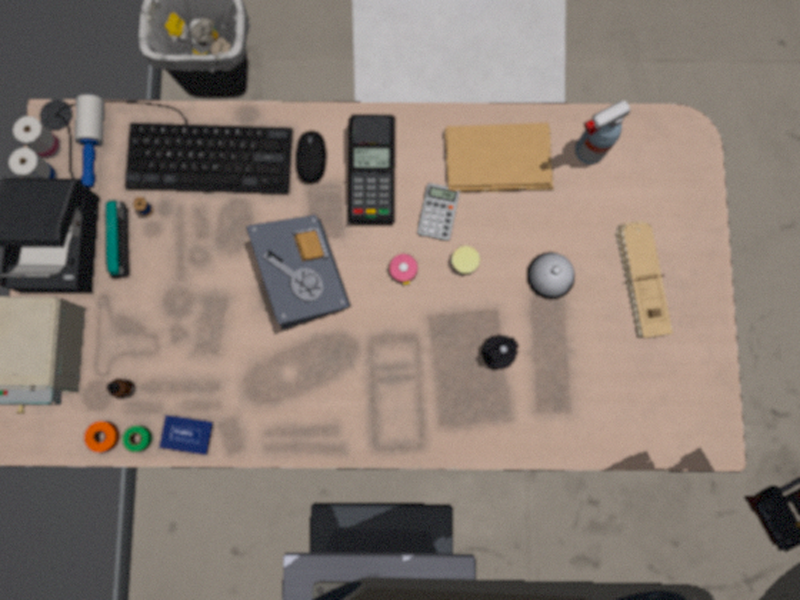

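View pics/side0b.png

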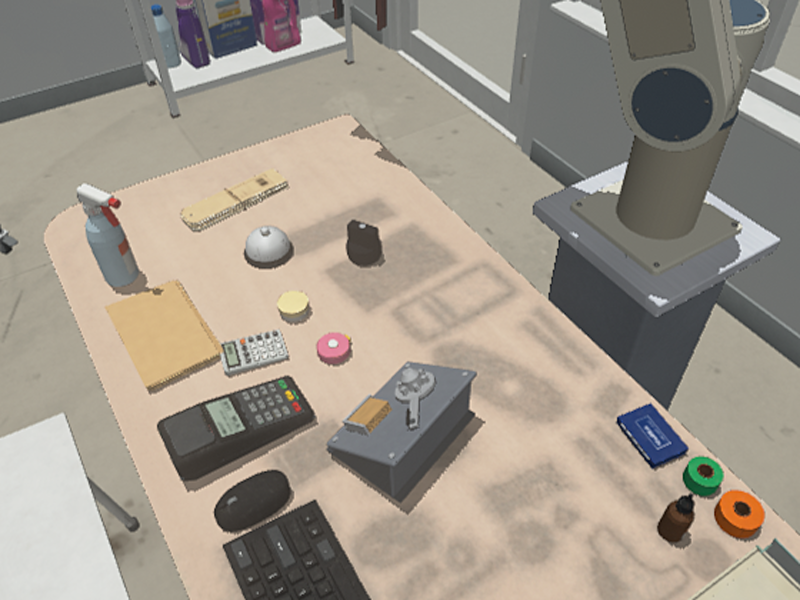

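The top view shows the knob at about (499,352), the hub at about (307,285), and the lectern with its high edge on the left. The side view shows the knob at (363,243), the hub at (413,385) and the tags at (366,413). Next I'll zoom in on these.

```bash
python3 - <<'E'
from h import *
t=cv2.imread('pics/top0.png');s=cv2.imread('pics/side0.png')
def c(im,u,v,w,h,k): return cv2.resize(im[v:v+h,u:u+w],None,fx=k,fy=k,interpolation=cv2.INTER_CUBIC)
# tiles 400x300
a=c(t,165,140,100,100,4); b=c(s,222,245,120,112,0+400/120)
k1=c(t,325,225,50,50,4);k2=c(s,230,145,50,50,4)
out=np.zeros((600,800,3),np.uint8)
out[:400,:400]=a; b=b[:400,:400]; out[:b.shape[0],400:400+b.shape[1]]=b
out[400:,:200]=k1; out[400:,200:400]=k2
cv2.imwrite('pics/z.png',out)
E
```

```text
(no output)
```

View pics/z.png

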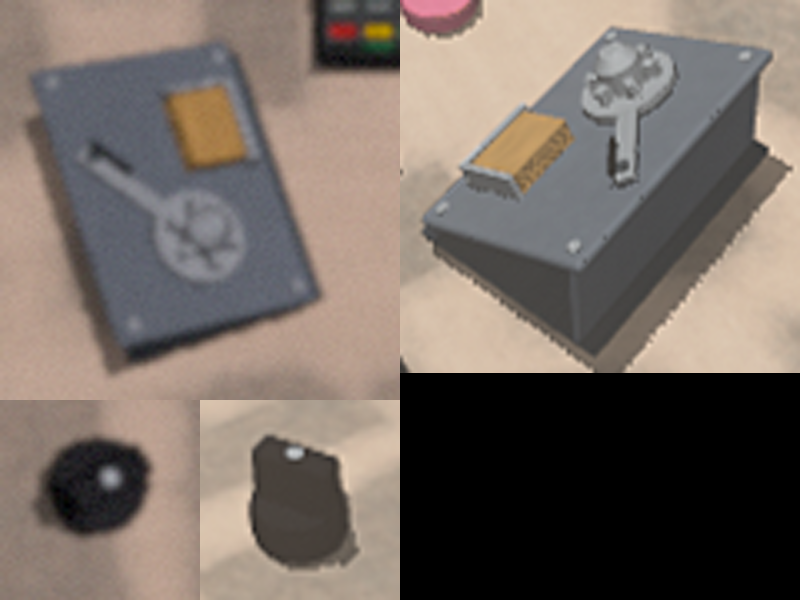

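The zoom gives these points (tile pixels). Top tile face corners are (30,75), (225,42), (320,297) and (127,346), with flange (200,235), nose (212,220) and arm tip (85,155). Side tile corners are (612,28), (772,52), (582,268) and (425,220), with flange (630,88) and nose (613,47).

```bash
cat > fit.py <<'E'
from h import *
from scipy.optimize import least_squares
T=cam('top');S=cam('side')
tp=lambda u,v:(165+u/4-.375,140+v/4-.375); sp=lambda u,v:(222+(u-400)*.3-.35,245+v*.3-.35)
ct=[tp(30,75),tp(225,42),tp(320,297),tp(127,346)]  # high-far, low-far, low-near, high-near
cs=[sp(582,268),sp(425,220),sp(612,28),sp(772,52)]
def face(p):
    x,y,a=p; L=np.array([[58,-88,96],[-58,-88,29],[-58,88,29],[58,88,96]],float)
    R=np.array([[np.cos(a),-np.sin(a),0],[np.sin(a),np.cos(a),0],[0,0,1]]); return L@R.T+[x,y,0]
f=lambda p:np.r_[(proj(T,face(p))-ct).ravel(),(proj(S,face(p))-cs).ravel()]
r=least_squares(f,[450,100,1.8],x_scale=[10,10,.1]);print(r.x,np.degrees(r.x[2]),f(r.x).round(1))
def tri(a,b):
    (o1,d1),(o2,d2)=ray(T,a),ray(S,b); A=np.c_[d1,-d2]; k=np.linalg.lstsq(A,o2-o1,rcond=None)[0]
    p,q=o1+k[0]*d1,o2+k[1]*d2; return (p+q)/2,np.linalg.norm(p-q)
for n,a,b in [('flange',tp(200,235),sp(630,88)),('nose',tp(210,220),sp(613,47)),('tip',tp(85,155),sp(622,183))]: print(n,tri(a,b))
a=r.x[2];R=np.array([[np.cos(a),-np.sin(a),0],[np.sin(a),np.cos(a),0],[0,0,1]])
for n,A,B in [('flange',tp(200,235),sp(630,88)),('nose',tp(210,220),sp(613,47)),('tip',tp(85,155),sp(622,183))]: print(n,R.T@(tri(A,B)[0]-[r.x[0],r.x[1],62.5]))
print('knob', onz(T,(325+97/4,225+87/4),20), onz(T,(325+110/4,225+78/4),64), tri((325+110/4,225+78/4),(230+95/4,145+52/4)))
E
python3 fit.py
```

```text
[624.84952328 141.06308517   1.93123566] 110.65165261599937 [-1.  -0.6 -0.8 -0.5 -0.9  0.7 -1.3  0.8 -0.5 -0.3 -1.3 -0.  -0.6 -1.1
  0.3 -1.8]
flange (array([594.50625503, 125.2889306 ,  65.17924526]), np.float64(3.348430953083015))
nose (array([598.41594433, 115.67696334,  95.20278338]), np.float64(1.1819015529758545))
tip (array([639.23993913, 190.93619678,  87.69553535]), np.float64(0.4096992171608917))
flange [-4.05891162 33.95678308  2.67924526]
nose [-14.432123    33.68832296  32.70278338]
tip [ 41.59307443 -31.05523289  25.19553535]
knob [ 486.88650395 -202.88702858   20.        ] [ 487.72781506 -203.86705534   64.        ] (array([ 487.42347992, -203.70383242,   63.24514843]), np.float64(0.9430015203373823))
```

>>> {"api": "servo_tool", "payload": {"plan": [[0,[41,71,-8],0],[0,[82,142,-16],0],[0,[123,213,-24],0],[0,[164,284,-32],0],[0,[205,355,-40],0],[0,[205,355,-40],0],[0,[205,355,-40],0],[0,[205,355,-40],0],[0,[205,355,-40],0],[0,[205,355,-40],0]]}}

```text
t: 0.98
ee_pos: [487.0, -200.8, 201.1]
orientation: [-3.056, -0.727, 0.0]
ft_force: [0.5, -0.1, 0.3]
width: 87.7
grasp_force: 0.0
```

```bash
python3 - <<'E'
from h import *
o=ctrl.get_obs();print(o['t'],o['ee_pos'],o['orientation'],cv2.Rodrigues(o['orientation'])[0].round(3).tolist(),o['qpos'],np.abs(o['qvel']).max())
C=cam('wrist');im=ctrl.get_image('wrist');cv2.imwrite('pics/w1.png',im);import pickle;pickle.dump(C,open('w1.pkl','wb'))
E
```

```text
0.9833 [ 486.96254228 -200.79340071  201.12419012] [-3.05605136e+00 -7.27161236e-01  4.15922633e-05] [[0.893, 0.45, -0.0], [0.45, -0.893, 0.0], [0.0, -0.0, -1.0]] [-4.13780195e-01  3.33974199e-01  1.87850574e+00  2.00494132e-04
  9.29267367e-01  6.89700897e-01] 0.8271598838950083
```

View pics/w1.png

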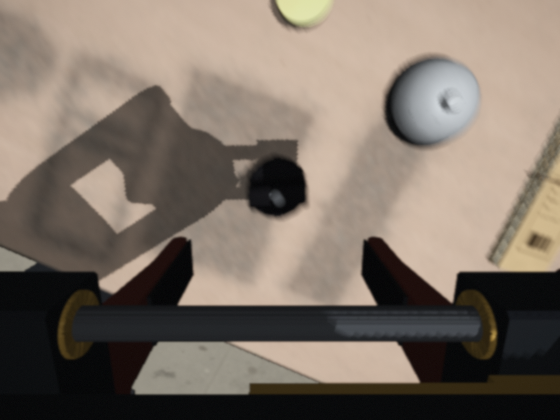

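The wrist view shows the knob at about (277,186) and a light mark near (277,198). The bell is at (433,100) and the tin at (303,5). I'll boost the contrast on the knob.

```bash
python3 - <<'E'
from h import *
im=cv2.imread('pics/w1.png')[145:230,235:320]
im=np.clip((im.astype(float)/255)**.45*255*1.3-40,0,255).astype(np.uint8)
cv2.imwrite('pics/w1z.png',cv2.resize(im,None,fx=7,fy=7,interpolation=cv2.INTER_CUBIC))
import pickle;C=pickle.load(open('w1.pkl','rb'))
print(proj(C,[[487.5,-203.5,0],[487.5,-203.5,30],[487.5,-203.5,64]]))
E
```

```text
[[279.10182773 187.76614303]
 [279.26179496 194.17217985]
 [279.48183934 202.98406199]]
```

View pics/w1z.png

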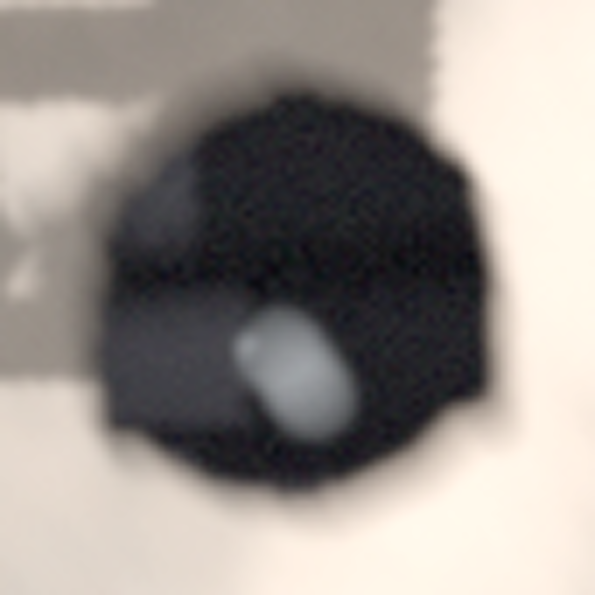

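>>> {"api": "servo_tool", "payload": {"plan": [[0,[14,40,-4],0],[0,[28,80,-8],0],[0,[42,120,-12],0],[0,[56,160,-16],0],[0,[70,200,-20],0],[0,[84,240,-24],0],[0,[98,280,-28],0],[0,[110,323,-30],0],[0,[110,323,-30],0],[0,[110,323,-30],0]]}}

```text
t: 1.87
ee_pos: [596.6, 122.5, 170.9]
orientation: [-3.055, -0.733, 0.0]
ft_force: [-0.1, -0.6, -0.1]
width: 87.7
grasp_force: 0.0
```

```bash
python3 - <<'E'
from h import *
o=ctrl.get_obs();print(o['t'],o['ee_pos'],o['orientation'],o['qpos'],np.abs(o['qvel']).max())
C=cam('wrist');im=ctrl.get_image('wrist');cv2.imwrite('pics/w2.png',im);import pickle;pickle.dump(C,open('w2.pkl','wb'))
p=proj(C,[[597,122,75]])[0];print(p)
u,v=int(p[0])-110,int(p[1])-100; u=max(0,min(u,340)); v=max(0,min(v,270))
c=im[v:v+150,u:u+220]; print(u,v); cv2.imwrite('pics/w2z.png',cv2.resize(c,None,fx=3.6,fy=3.6,interpolation=cv2.INTER_CUBIC))
E
```

```text
1.8667 [596.60066959 122.54148842 170.85080823] [-3.05478318e+00 -7.32578158e-01  1.36253551e-04] [1.82950790e-01 4.85998113e-01 1.71539050e+00 2.37069607e-04
 9.40300963e-01 1.28287014e+00] 0.06266625395166164
[277.12454306 215.6893365 ]
167 115
```

View pics/w2z.png

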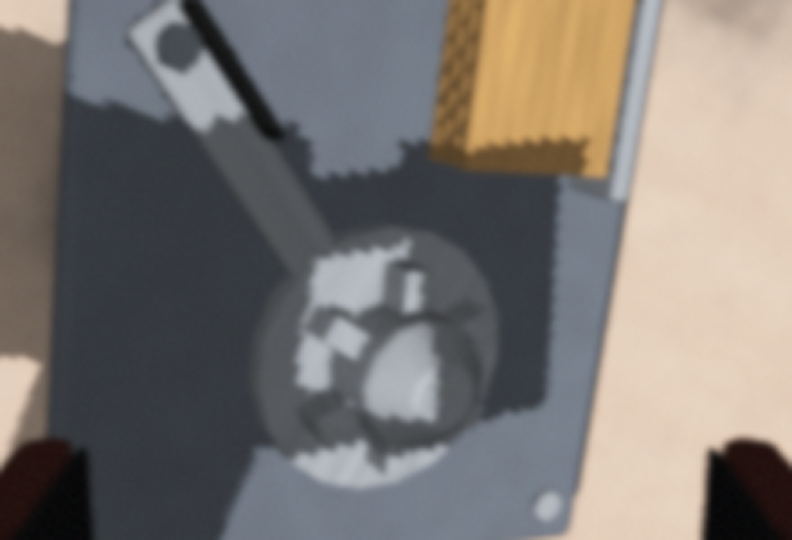

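The crop shows the flange ellipse spanning x 253–498 and y 228–490. Tooth tops are near (412,290), (345,335) and (325,415), and the arm runs up-left to (165,20). I'll fit the seat and hub angle and overlay the result.

```bash
cat > hub.py <<'E'
from fit import *
import pickle,sys
C=pickle.load(open('w2.pkl','rb')); a=r.x[2]
xl=np.array([np.cos(a),np.sin(a),0]);yl=np.array([-np.sin(a),np.cos(a),0]);n=-.5*xl+np.array([0,0,.8660254]);up=np.cross(yl,n) # up-slope dir in face
Z=lambda p:(p-[167,115]+.5)*3.6-.5
def circ(s,rad,h,ang): ang=np.asarray(ang);return s+n*h+rad*(np.cos(ang)[:,None]*up+np.sin(ang)[:,None]*yl)
th=np.linspace(0,2*np.pi,181)
def g(s):
    e=Z(proj(C,circ(s,29,0,th)));fl=[e[:,0].min()-253,e[:,0].max()-498,e[:,1].min()-228,e[:,1].max()-490]
    return np.r_[np.array(fl)/3.6,.7*(proj(T,s)[0]-tp(200,235)),.7*(proj(S,s)[0]-sp(630,88)),((s-[r.x[0],r.x[1],62.5])@n-5)/4]
q=least_squares(g,[595,125,65.]);s=q.x
if __name__=='__main__':
    print('seat',s,g(s).round(2),'h',(s-[r.x[0],r.x[1],62.5])@n,'up',up,'n',n)
    z=cv2.imread('pics/w2z.png')
    tip=Z(proj(C,s+n*0))
    # arm tip direction: end-centre zoom (157,22) intersect plane
    o,d=ray(C,np.array([172,68])/3.6+[167,115]);o2,d2=ray(C,np.array([282,218])/3.6+[167,115])
    for oo,dd in((o,d),(o2,d2)):
        P=oo+dd*(((s-oo)@n)/(dd@n));print('arm pt',np.hypot((P-s)@up,(P-s)@yl),np.degrees(np.arctan2((P-s)@yl,(P-s)@up)))
    outs=[]
    for phi in [float(x) for x in sys.argv[1:]]:
        w=z.copy()
        for rad,h in((29,0),(14,24-0)):
            cv2.polylines(w,[Z(proj(C,circ(s,rad,h,th))).astype(np.int32)],True,(0,0,255),1)
        for k in range(6):
            A=np.radians(phi+60*k);e=np.cos(A)*up+np.sin(A)*yl;f=np.cross(n,e)
            for h in (10,):
                P=[s+n*h+e*i+f*j for i,j in((14,-3),(22,-3),(22,3),(14,3))]
                cv2.polylines(w,[Z(proj(C,P)).astype(np.int32)],True,(0,255,255) if h else (0,255,0),1)
        outs.append(w[200:500,200:600])
    while len(outs)<4: outs.append(outs[0]*0)
    cv2.imwrite('pics/ov.png',np.vstack([np.hstack(outs[:2]),np.hstack(outs[2:4])]))
E
python3 hub.py 0 15 30 45 | tail -4
```

```text
knob [ 486.88650395 -202.88702858   20.        ] [ 487.72781506 -203.86705534   64.        ] (array([ 487.42347992, -203.70383242,   63.24514843]), np.float64(0.9430015203373823))
seat [593.70309694 124.22375335  67.12704953] [ 0.54 -0.83 -0.11 -0.12 -0.07  0.5  -0.57 -0.91  0.35] h 6.393332705227753 up [-0.30543449  0.81037631  0.5       ] n [ 0.17634269 -0.46787098  0.8660254 ]
arm pt 76.18695606331383 -49.0622423732583
arm pt 39.89665941285883 -49.84790458622178
```

View pics/ov.png

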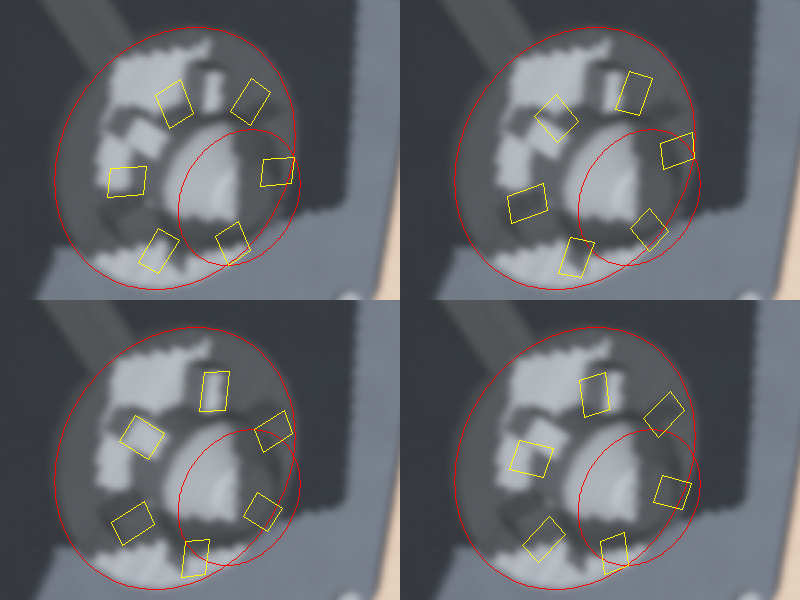

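Tooth phase 30° fits: the hub's teeth lie 30° off the slope direction, and the seat is at about (593.7,124.2,67.1). Now back to the knob to grasp it.

>>> {"api": "servo_tool", "payload": {"plan": [[0,[-12,-40,0],7],[0,[-24,-80,0],14],[0,[-36,-120,0],21],[0,[-48,-160,-5],28],[0,[-62,-200,-10],35],[0,[-76,-240,-20],42],[0,[-90,-280,-30],49],[0,[-109,-323.5,-40],56],[0,[-109,-323.5,-50],63],[0,[-109,-323.5,-50],70]]}}

```text
t: 2.75
ee_pos: [482.5, -208.6, 119.5]
orientation: [-2.135, -2.3, 0.004]
ft_force: [-0.1, 0.6, 0.7]
width: 88.0
grasp_force: 0.0
```

>>> {"api": "servo_tool", "payload": {"plan": [[0,[0,0,0],7],[0,[0,0,0],14],[0,[0,0,0],21],[0,[0,0,0],26],[0,[0,0,0],26],[0,[0,0,0],26]]}}

```text
t: 3.25
ee_pos: [486.1, -204.7, 121.5]
orientation: [-1.571, -2.72, 0.0]
ft_force: [0.4, 0.8, -1.3]
width: 88.0
grasp_force: 0.0
```

```bash
python3 - <<'E'
from h import *
o=ctrl.get_obs();print(o['t'],o['ee_pos'],cv2.Rodrigues(o['orientation'])[0].round(3).tolist(),o['qpos'],np.abs(o['qvel']).max())
C=cam('wrist');im=ctrl.get_image('wrist');cv2.imwrite('pics/w3.png',im)
o=ctrl.get_obs();print(o['ee_pos'])
p=proj(C,[[487.4,-203.5,30]])[0];print(p)
u,v=max(0,int(p[0])-80),max(0,min(int(p[1])-70,300))
c=im[v:v+120,u:u+160];print(u,v)
c=np.clip((c.astype(float)/255)**.45*255*1.3-40,0,255).astype(np.uint8)
cv2.imwrite('pics/w3z.png',cv2.resize(c,None,fx=4,fy=4,interpolation=cv2.INTER_CUBIC))
E
```

```text
3.25 [ 486.06351025 -204.68343332  121.52781701] [[-0.5, 0.866, -0.0], [0.866, 0.5, -0.0], [0.0, -0.0, -1.0]] [-4.21035015e-01  4.58814154e-01  1.92251609e+00 -2.54096922e-04
  7.60637305e-01 -9.44398630e-01] 0.018801689244869545
[ 486.32914529 -204.48328825  121.52672446]
[278.64776167 215.51397465]
198 145
```

View pics/w3z.png

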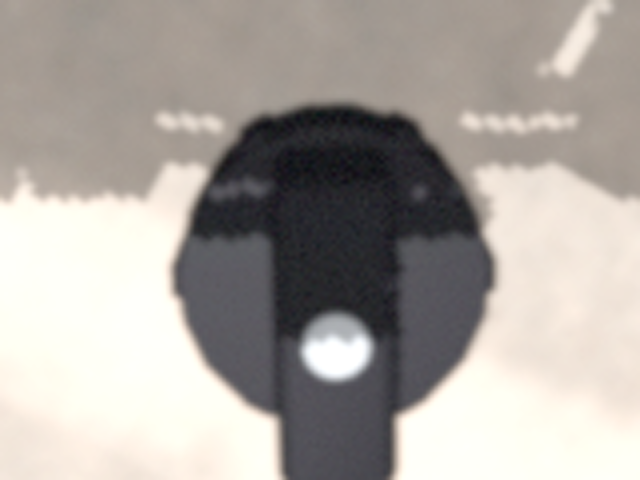

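The bar is aligned with the tool, running vertically in the picture and centred on column 337. The dot is at (337,345).

```bash
python3 - <<'E'
from h import *
C=cam('wrist')
print(onz(C,(198+337/4,145+345/4),64),onz(C,(198+334/4,145+262/4),15),onz(C,(280,210),64),ctrl.get_obs()['ee_pos'])
print(proj(C,[486.3,-204.5,64]))
E
```

```text
[ 489.63534844 -202.50879956   64.        ] [ 489.84287023 -202.51709084   15.        ] [ 481.46808178 -191.2318112    64.        ] [ 486.32914529 -204.48328825  121.52672446]
[[276.06647734 231.34043514]]
```

>>> {"api": "servo_tool", "payload": {"plan": [[0,[2.5,1.5,-33],0],[0,[2.5,1.5,-66],0],[0,[2.5,1.5,-66],0],[1,[2.5,1.5,-66],0],[1,[2.5,1.5,-66],0],[1,[2.5,1.5,-66],0],[1,[2.5,1.5,-66],0],[1,[2.5,1.5,-66],0],[1,[2.5,1.5,-66],0],[1,[2.5,1.5,-66],0]]}}

```text
t: 4.13
ee_pos: [490.1, -202.2, 56.0]
orientation: [1.564, 2.723, 0.0]
ft_force: [-0.1, 0.2, 0.5]
width: 44.2
grasp_force: 0.0
```

```bash
python3 - <<'E'
from h import *
o=ctrl.get_obs();print(o)
E
```

```text
{'t': 4.1333, 'qpos': array([-4.13798346e-01,  5.76319365e-01,  1.93569093e+00, -2.04654104e-05,
        6.28517132e-01, -9.41966520e-01]), 'qvel': array([-0.00131211,  0.0065641 ,  0.00159512, -0.00075198, -0.00122801,
       -0.00017397]), 'joint_torque': array([-1.22976306e-02, -5.15141237e+01, -1.55128509e+01,  1.78566476e-02,
        6.51903357e-02,  1.71557444e-03]), 'ee_pos': array([ 490.08627208, -202.23050684,   56.03653033]), 'orientation': array([1.56402563e+00, 2.72337416e+00, 1.60695723e-04]), 'ft_force': array([-0.10983649,  0.20550793,  0.49040823]), 'moment': array([-0.04635617, -0.12253062, -0.00727885]), 'grasp_force': 0.0, 'width': 44.173495176870475}
```

>>> {"api": "servo_tool", "payload": {"plan": [[1,[0,0,0],0],[1,[0,0,0],0],[1,[0,0,0],0],[1,[0,0,0],0],[1,[0,0,0],0],[1,[0,0,0],0],[1,[0,0,30],0],[1,[0,0,60],0],[1,[0,0,90],0],[1,[0,0,90],0]]}}

```text
t: 4.97
ee_pos: [492.6, -203.3, 150.1]
orientation: [1.56, 2.717, 0.001]
ft_force: [1.5, -1.0, -0.9]
width: 20.1
grasp_force: 30.0
```

```bash
python3 - <<'E' | tail -8
from hub import *
o=ctrl.get_obs();print(o['ee_pos'],o['width'],o['grasp_force'],o['ft_force'])
L=55
for t in (30,20,10,0):
    t=np.radians(t); foot=s+up*(20-20*np.cos(t))+n*(10+20*np.sin(t)); print((foot+L*(np.sin(t)*up+np.cos(t)*n)).round(1))
print('home',s+L*n, 'cmd now',[489.78,-202.1,145.4])
E
```

```text
tip [ 41.59307443 -31.05523289  25.19553535]
knob [ 486.88650395 -202.88702858   20.        ] [ 487.72781506 -203.86705534   64.        ] (array([ 487.42347992, -203.70383242,   63.24514843]), np.float64(0.9430015203373823))
[ 492.62684971 -203.31296072  150.10524078] 20.12333890241538 29.99966472387314 [ 1.51534652 -0.9741658  -0.90044369]
[596.4 117.  140.8]
[599.7 108.4 136.5]
[602.6 100.6 130.6]
[605.2  93.8 123.4]
home [603.40194464  98.49084925 114.75844653] cmd now [489.78, -202.1, 145.4]
```

>>> {"api": "servo_tool", "payload": {"plan": [[1,[8,24,25],-3],[1,[21,63,30],-6],[1,[34,102,30],-9.4],[1,[47,141,30],-9.4],[1,[60,180,30],-9.4],[1,[73,219,30],-9.4],[1,[86,258,30],-9.4],[1,[98,294,30],-9.4],[1,[106.6,319,25],-9.4],[1,[106.6,319,15],-9.4]]}}

```text
t: 5.8
ee_pos: [598.5, 121.7, 160.4]
orientation: [1.776, 2.589, 0.005]
ft_force: [-0.6, -0.3, -1.3]
width: 19.7
grasp_force: 30.0
```

>>> {"api": "servo_tool", "payload": {"plan": [[1,[0,0,0],0],[1,[0,0,0],0],[1,[0,0,0],0],[1,[0,0,-5],0],[1,[0,0,-9],0],[1,[0,0,-13],0],[1,[0,0,-13],0],[1,[0,0,-13],0]]}}

```text
t: 6.47
ee_pos: [596.2, 116.5, 147.1]
orientation: [-1.783, -2.586, 0.001]
ft_force: [0.0, 0.6, -2.0]
width: 19.3
grasp_force: 30.0
```

```bash
python3 - <<'E'
from h import *
o=ctrl.get_obs();print(o['t'],o['ee_pos'],o['width'],o['ft_force'],o['moment'])
im=ctrl.get_image('side');c=im[220:330,260:400-0]
w=ctrl.get_image('wrist')[130:340,140:420]
a=cv2.resize(c,(400,314),interpolation=cv2.INTER_CUBIC);b=cv2.resize(w,(400,300))
b=np.clip((b.astype(float)/255)**.6*255,0,255).astype(np.uint8)
o=np.zeros((314,800,3),np.uint8);o[:,:400]=a;o[:300,400:]=b;cv2.imwrite('pics/p4.png',o)
E
```

```text
6.4667 [596.18428546 116.51895123 147.08791165] 19.291723029462403 [ 0.03860935  0.62709946 -1.99699298] [-0.02119631 -0.06124641 -0.03603163]
```

View pics/p4.png

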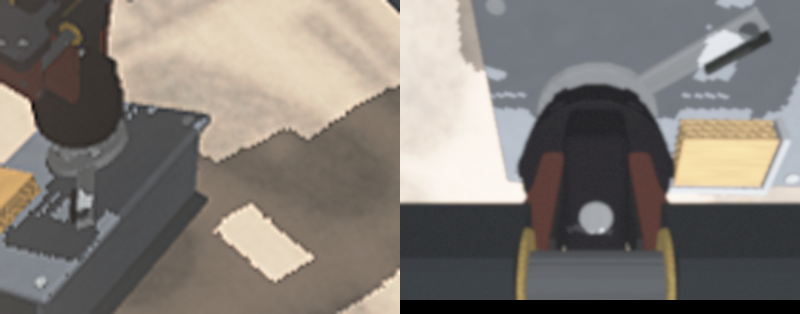

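Left: the knob sits just over the stub. Right (wrist): the knob is at column ~596 and the flange at ~598, so they are laterally centred. Now the tilting arc.

>>> {"api": "servo_tool", "payload": {"plan": [[1,[0,0,-3],0],[1,[0,0,-6],0],[1,[1,-3,-7],0],[1,[2,-6,-9],0],[1,[3.3,-8.5,-11],0],[1,[3.3,-8.5,-11],0]]}}

```text
t: 7.07
ee_pos: [600.5, 108.3, 137.5]
orientation: [1.782, 2.586, 0.002]
ft_force: [-1.6, -1.9, 8.5]
width: 19.6
grasp_force: 30.0
```

>>> {"api": "servo_tool", "payload": {"plan": [[1,[1,-2.5,-2],0],[1,[2,-5,-4],0],[1,[2.9,-7.8,-6],0],[1,[2.9,-7.8,-6],0]]}}

```text
t: 7.4
ee_pos: [603.6, 100.4, 131.4]
orientation: [1.782, 2.585, 0.002]
ft_force: [-0.6, -1.0, 6.6]
width: 20.0
grasp_force: 30.0
```

>>> {"api": "servo_tool", "payload": {"plan": [[1,[0.9,-2.3,-2.4],0],[1,[1.8,-4.6,-4.8],0],[1,[2.6,-6.8,-7.2],0],[1,[2.6,-6.8,-7.2],0],[1,[2.6,-6.8,-7.2],0]]}}

```text
t: 7.82
ee_pos: [606.3, 93.5, 124.2]
orientation: [1.781, 2.585, 0.002]
ft_force: [0.2, -2.0, 5.8]
width: 19.5
grasp_force: 30.0
```

```bash
python3 - <<'E'
from h import *
o=ctrl.get_obs();print(o['t'],o['ee_pos'],o['width'],o['ft_force'],o['moment'])
im=ctrl.get_image('side')[200:310,240:380]
w=ctrl.get_image('wrist')[130:340,140:420]
a=cv2.resize(im,(400,314),interpolation=cv2.INTER_CUBIC);b=cv2.resize(w,(400,300))
a=np.clip((a.astype(float)/255)**.6*255,0,255).astype(np.uint8)
b=np.clip((b.astype(float)/255)**.6*255,0,255).astype(np.uint8)
o=np.zeros((314,800,3),np.uint8);o[:,:400]=a;o[:300,400:]=b;cv2.imwrite('pics/p5.png',o)
E
```

```text
7.8167 [606.29705149  93.54283166 124.19241025] 19.523134274954536 [ 0.24748515 -1.96799768  5.80799547] [-0.20752529 -0.04894595  0.02636733]
```

View pics/p5.png

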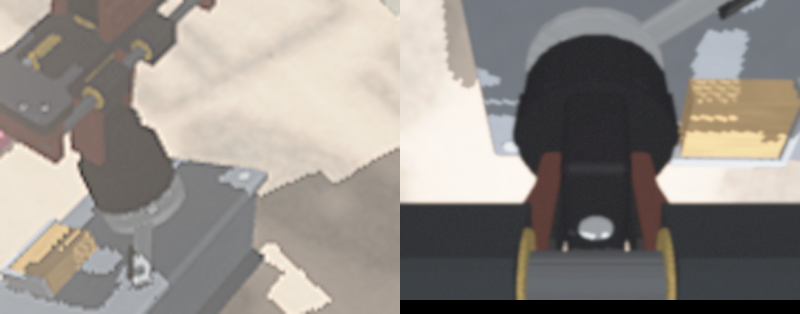

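The picture shows the knob tilted onto the stub, seated on the tooth tops just above the flange. Next I press lightly along the axis to confirm the rest height.

>>> {"api": "servo_tool", "payload": {"plan": [[1,[-0.3,0.7,-1.3],0],[1,[-0.5,1.4,-2.6],0],[1,[-0.5,1.4,-2.6],0]]}}

```text
t: 8.17
ee_pos: [606.4, 93.7, 122.6]
orientation: [1.779, 2.584, 0.0]
ft_force: [0.0, -9.2, 12.8]
width: 19.6
grasp_force: 30.0
```

>>> {"api": "servo_tool", "payload": {"plan": [[1,[0.5,-1.4,2.6],0],[0.67,[0.5,-1.4,2.6],0],[0.67,[0.5,-1.4,2.6],0],[0.67,[0.5,-1.4,2.6],0]]}}

```text
t: 8.5
ee_pos: [605.3, 94.0, 123.2]
orientation: [1.782, 2.587, 0.0]
ft_force: [0.2, 0.3, 2.4]
width: 28.9
grasp_force: 1.2
```

```bash
cat > dot.py <<'E'
from hub import *
def dot(save=None):
    o=ctrl.get_obs(); C=cam('wrist'); im=ctrl.get_image('wrist')
    if save: cv2.imwrite(save,im)
    out=[]
    for h in (64,74): 
        out.append(proj(C,s+n*h)[0].round(1))
    p=out[1]; g=cv2.cvtColor(im,cv2.COLOR_BGR2GRAY)
    x0,y0=int(p[0])-28,int(p[1])-40; w=g[y0:y0+75,x0:x0+56]
    b=(w>110).astype(np.uint8); k,l,st,ce=cv2.connectedComponentsWithStats(b)
    print('t',o['t'],'pos',o['ee_pos'].round(1),'width',o['width'],'F',o['ft_force'].round(1),'M',o['moment'].round(2),'exp home/top',out)
    for i in range(1,k):
        if 15<st[i,4]<900:
            uv=ce[i]+[x0,y0]; oo,d=ray(C,uv)
            # point on ray in the plane through the axis containing yl-normal: least-squares nearest to axis
            A=np.c_[d,-n]; kk=np.linalg.lstsq(A,s-oo,rcond=None)[0]; q=oo+kk[0]*d
            print('blob',uv.round(1),st[i,:5],'axis height',kk[1].round(1),'off',(q-(s+n*kk[1])).round(1))
dot()
E
python3 dot.py | tail -6
```

```text
nose [-14.432123    33.68832296  32.70278338]
tip [ 41.59307443 -31.05523289  25.19553535]
knob [ 486.88650395 -202.88702858   20.        ] [ 487.72781506 -203.86705534   64.        ] (array([ 487.42347992, -203.70383242,   63.24514843]), np.float64(0.9430015203373823))
t 8.5 pos [605.3  94.  123.2] width 28.87976166972803 F [0.2 0.3 2.4] M [-0.15 -0.14 -0.07] exp home/top [array([275.3, 270.8]), array([275.2, 289.8])]
blob [251.1 288. ] [  0  15  11  42 315] axis height 73.7 off [-10.2  -3.    0.5]
blob [300.7 289. ] [ 51  16   5  41 129] axis height 74.1 off [10.3  4.7  0.5]
```

```bash
python3 - <<'E'
from h import *
g=cv2.cvtColor(ctrl.get_image('wrist'),cv2.COLOR_BGR2GRAY)
print(g[262:310:3,236:320:4])
E
```

```text
[[ 32  22  14  14  18  12  14  15  14  15  14  14  15  14  13  13  13  23
   13  17  30]
 [ 31  19  14  79 187  14  12  13  14  14  14  16  14  14  14  13  36 165
   13  15  29]
 [ 30  18  12  78 232  15  13  15  16  15  14  14  14  13  14  14  65 214
   14  15  25]
 [ 29  16  14  69 218  14  14  16  14  16  15  15  14  16  16  14  49 201
   13  14  22]
 [ 26  14  14  75 223  15  16  18  17  17  16  17  17  16  17  17  50 202
   14  14  17]
 [ 21  14  14 116 234  15  16  15  16  15  17  16  15  16  17  15  85 229
   15  12  17]
 [ 20  13  14 150 235  18  13  14  14  15  14  13  15  13  13  12 113 235
   18  13  16]
 [ 17  14  14 196 240  29  12  12  14  14  14  12  12  13  11  14 129 241
   34  13  15]
 [ 16  12  13 217 242  42  13  13  13  14  14  14  13  13  14  13 154 242
   60  13  15]
 [ 15  13  15 234 241  60  14  14  12  13  13  14  14  12  12  12 183 243
  102  12  15]
 [ 14  13  28 240 242  96  12  13  12  13  14  14  12  14  12  13 206 243
  136  13  13]
 [ 14  13  44 242 242 119  16  22  22  18  12  12  17  13  15  12 214 242
  187  13  14]
 [ 16  13  85 242 242 153  14  14  13  24  34  29  19  14  15  13 226 243
  207  13  14]
 [ 16  13 126 241 241 186  14  14  53 100 112 109  96  31  12  15 236 242
  233  16  14]
 [ 21  17 142 227 228 176  24  21  85  94  97  95  99  63  19  25 221 229
  220  23  18]
 [ 38  38  41  46  45  42  38  37  40  39  39  39  40  39  38  38  45  46
   45  37  39]]
```

>>> {"api": "servo_tool", "payload": {"plan": [[0.67,[0,0,0],6],[0.67,[0,0,0],12],[0.67,[0,0,0],18],[0.67,[0,0,0],24],[0.67,[0,0,0],30],[0.67,[0,0,0],36],[0.67,[0,0,0],36],[0.67,[0,0,0],36]]}}

```text
t: 9.27
ee_pos: [608.3, 94.0, 125.2]
orientation: [0.894, 3.005, 0.004]
ft_force: [4.5, -2.6, 10.0]
width: 28.9
grasp_force: 8.2
```

```bash
cat > look.py <<'E'
from h import *
o=ctrl.get_obs();print('t',o['t'],o['ee_pos'].round(1),o['width'].round(1),'F',o['ft_force'].round(1),'M',o['moment'].round(2),o['qpos'][5])
im=ctrl.get_image('wrist');cv2.imwrite('pics/w%d.png'%(o['t']*100),im)
g=cv2.cvtColor(im,cv2.COLOR_BGR2GRAY)
for r in g[200:308:4,212:344:4]//26: print(''.join('.' if x==0 else str(x) for x in r))
E
python3 look.py
```

```text
Traceback (most recent call last):
  File "look.py", line 2, in <module>
    o=ctrl.get_obs();print('t',o['t'],o['ee_pos'].round(1),o['width'].round(1),'F',o['ft_force'].round(1),'M',o['moment'].round(2),o['qpos'][5])
                                                           ^^^^^^^^^^^^^^^^
AttributeError: 'float' object has no attribute 'round'
```

```bash
sed -i "s/o\['width'\].round(1)/round(o['width'],1)/" look.py; python3 look.py
```

```text
t 9.2667 [608.3  94.  125.2] 28.9 F [ 4.5 -2.6 10. ] M [-0.1  -0.85 -0.17] -0.8583116430691051
73222321.........................
9842222..........................
9997321..........................
999994...........................
9999995..........................
9999994..........................
9999994..........................
9999996..........................
9999999..........................
99999971.........................
999991111.................11.....
99997111..................111....
99993111.................1111....
99981111.44..............11111..3
99951111.495..............1111.47
9991111..496..............1111177
9931111..492..............1111177
9611111..38................111117
4111111..36...........27...111112
.11111...42...........78...11111.
.11111...4...232.....299...11111.
.11111...1..344441...7991...1111.
.11111......344443..29993...1111.
21111........34443..79995...11111
21111.........122..299986...11112
21111..............799997...11112
211111............1888887..111112
```

```bash
cat > bar.py <<'E'
from hub import *
def pred(h=10,alphas=range(0,41,5)):
    C=cam('wrist')
    for al in alphas:
        A=np.radians(al);e=np.cos(A)*up+np.sin(A)*yl;f=np.cross(n,e)
        P=[s+n*(h+64)+e*i+f*j for i,j in((0,0),(26,10),(-26,10),(26,-10),(-26,-10))]
        print(al,proj(C,P).round(0).astype(int).tolist())
if __name__=='__main__': 
    import sys; pred(float(sys.argv[1]))
E
python3 bar.py 10 | tail -9
```

```text
0 [[267, 280], [279, 240], [224, 290], [319, 267], [257, 311]]
5 [[267, 280], [273, 238], [227, 293], [316, 263], [262, 313]]
10 [[267, 280], [267, 236], [231, 296], [312, 260], [266, 314]]
15 [[267, 280], [261, 235], [235, 299], [307, 256], [271, 316]]
20 [[267, 280], [255, 234], [238, 302], [303, 252], [276, 317]]
25 [[267, 280], [250, 234], [243, 304], [298, 249], [280, 317]]
30 [[267, 280], [244, 234], [247, 307], [292, 246], [285, 318]]
35 [[267, 280], [239, 234], [251, 309], [287, 243], [289, 318]]
40 [[267, 280], [235, 235], [255, 311], [281, 241], [294, 318]]
```

>>> {"api": "servo_tool", "payload": {"plan": [[0.67,[0,0,0],4],[0.67,[0,0,0],8],[0.67,[0,0,0],12],[0.67,[0,0,0],12]]}}

```text
t: 9.65
ee_pos: [609.0, 95.6, 125.3]
orientation: [0.571, 3.081, 0.008]
ft_force: [5.7, 5.2, 5.6]
width: 28.7
grasp_force: 15.5
```

```bash
python3 look.py;python3 bar.py 10 | tail -6;python3 bar.py 2 | tail -5
```

```text
t 9.65 [609.   95.6 125.3] 28.7 F [5.7 5.2 5.6] M [ 1.39 -1.14 -0.23] -1.0708224623926617
996533332........................
99655332.........................
99955531.........................
99998981.........................
99999992.........................
99999993.........................
99999992.........................
99999994.........................
99999998.........................
99999877.........................
999991111................1111....
99997111.................1111....
99992111.2...............1111....
99981111.47...............1111...
99951111.49...............1111..3
9991111..47...............1111117
9931111..44...............1111167
9511111..42................111117
4111111..2...........11....111112
.11111......1331.....775...111111
.11111.....144442...2987...11111.
.11111.....1444441..69981...1111.
.11111......244441..89983...1111.
21111........1332..298885...11111
21111..............687886...11112
21111..............787887...11112
211111............2777777..111112
15 [[263, 278], [270, 233], [224, 291], [311, 263], [257, 314]]
20 [[263, 278], [265, 231], [227, 294], [308, 258], [261, 315]]
25 [[263, 278], [259, 230], [231, 297], [304, 254], [266, 317]]
30 [[263, 278], [254, 229], [235, 300], [299, 250], [270, 318]]
35 [[263, 278], [248, 228], [238, 303], [294, 246], [275, 319]]
40 [[263, 278], [243, 228], [242, 306], [289, 243], [279, 320]]
20 [[270, 266], [272, 220], [235, 282], [313, 245], [268, 303]]
25 [[270, 266], [267, 218], [238, 285], [310, 241], [272, 305]]
30 [[270, 266], [262, 217], [242, 288], [305, 238], [276, 306]]
35 [[270, 266], [256, 217], [245, 291], [301, 234], [281, 307]]
40 [[270, 266], [251, 217], [249, 294], [296, 231], [285, 307]]
```

>>> {"api": "servo_tool", "payload": {"plan": [[0.5,[0,0,0],0],[0.5,[0,0,0],0],[0.5,[0,0,0],0],[0.5,[0,0,22],0],[1,[1,-3,42],0],[1,[1.5,-5,42],0],[1,[1.5,-5,42],0],[1,[1.5,-5,42],0],[1,[1.5,-5,42],0],[1,[1.5,-5,42],0]]}}

```text
t: 10.53
ee_pos: [605.8, 88.7, 163.9]
orientation: [-0.576, -3.086, 0.001]
ft_force: [-0.3, 0.1, -0.0]
width: 7.4
grasp_force: 0.0
```

```bash
sed -i 's/212:344:4/212:344:4/; s/200:308:4/180:308:4/' look.py; python3 look.py;python3 bar.py 10 | tail -6;python3 bar.py 0 | tail -5
```

```text
t 10.5333 [605.8  88.7 163.9] 7.4 F [-0.3  0.1 -0. ] M [ 0.04 -0.15  0.02] -1.0759069386347655
99999722222255...................
99999952222252...................
9999996322222....................
9999998532222....................
9999999763222....................
9999999999422....................
99999999999551...................
99999999999954...................
99999999999985...................
999999999999983..................
9999999999999981.................
9999999999999991.................
999999999999998.................1
999999999999996.132............13
999999999997783.3443..........335
99999999994111..34311111211233677
99999999992111..133.1113533367777
99999999981111......1112436777777
99999999971111......1111677777777
9999999995111.......1111677777777
9999999982111.......1111567777777
9999999961111.372...1111186777777
9999999811111.39972.1111158677777
33333332...11.39997.11...12222222
...........11.39997..1...........
............1.49998..1...........
...........11.49998..1...........
...........11.59998..1...........
..........121.59988..12..........
..........121.699881.12..........
..........221.699981.121.........
..........221.6885411121.........
15 [[279, 246], [286, 208], [246, 259], [318, 231], [273, 278]]
20 [[279, 246], [282, 206], [249, 262], [315, 227], [277, 280]]
25 [[279, 246], [277, 205], [251, 265], [312, 224], [280, 281]]
30 [[279, 246], [273, 205], [254, 267], [309, 221], [284, 282]]
35 [[279, 246], [269, 204], [258, 270], [305, 218], [288, 282]]
40 [[279, 246], [265, 204], [261, 272], [301, 215], [291, 283]]
20 [[285, 235], [289, 196], [256, 251], [321, 216], [282, 268]]
25 [[285, 235], [284, 195], [258, 254], [318, 213], [286, 269]]
30 [[285, 235], [280, 195], [261, 257], [314, 210], [290, 270]]
35 [[285, 235], [276, 194], [264, 259], [311, 207], [293, 271]]
40 [[285, 235], [272, 194], [267, 261], [307, 204], [297, 271]]
```

>>> {"api": "servo_tool", "payload": {"plan": [[1,[0,0,-7],0],[1,[0,0,-14],0],[1,[0,0,-18],0],[1,[0,0,-20],0],[1,[0,0,-20],0]]}}

```text
t: 11.0
ee_pos: [607.1, 88.5, 145.9]
orientation: [0.576, 3.088, -0.001]
ft_force: [-3.3, -0.7, 11.9]
width: 0.3
grasp_force: 5.2
```

>>> {"api": "servo_tool", "payload": {"plan": [[1,[0,0,-1],0],[1,[0,0,-2],0],[1,[0,0,-2],0],[1,[0,0,6],0],[1,[0,0,24],0],[1,[0,0,24],0],[1,[0,0,24],0]]}}

```text
t: 11.58
ee_pos: [607.1, 88.9, 169.3]
orientation: [0.576, 3.087, 0.001]
ft_force: [-0.1, -0.1, 0.2]
width: 0.6
grasp_force: 0.0
```

```bash
cat > fitdot.py <<'E'
from hub import *
o=ctrl.get_obs();print('t',o['t'],o['ee_pos'].round(1),'F',o['ft_force'].round(1))
C=cam('wrist');im=ctrl.get_image('wrist');cv2.imwrite('pics/w%d.png'%(o['t']*100),im);g=cv2.cvtColor(im,cv2.COLOR_BGR2GRAY)
c=proj(C,s+n*66)[0].astype(int);x0,y0=c-[14,16];w=g[y0:y0+34,x0:x0+28]
b=((w>55)&(w<150)).astype(np.uint8);k,l,st,ce=cv2.connectedComponentsWithStats(b)
for i in range(1,k):
    if st[i,4]>40:
        uv=ce[i]+[x0,y0];oo,d=ray(C,uv)
        kk=np.linalg.lstsq(np.c_[d,-n],s-oo,rcond=None)[0];q=oo+kk[0]*d
        print(uv.round(1),st[i],'axis height',kk[1].round(1),'off',(q-(s+n*kk[1])).round(1))
E
python3 fitdot.py | tail -5; python3 look.py; python3 bar.py 0|tail -4
```

```text
nose [-14.432123    33.68832296  32.70278338]
tip [ 41.59307443 -31.05523289  25.19553535]
knob [ 486.88650395 -202.88702858   20.        ] [ 487.72781506 -203.86705534   64.        ] (array([ 487.42347992, -203.70383242,   63.24514843]), np.float64(0.9430015203373823))
t 11.5833 [607.1  88.9 169.3] F [-0.1 -0.1  0.2]
[280.4 232.4] [  5  10  17  14 167] axis height 67.0 off [-1.  -0.8 -0.2]
t 11.6333 [606.5  88.8 168.6] 0.5 F [-0.4  0.4 -0.3] M [-0.04 -0.1   0.  ] -1.0760018599524712
99999832222242...................
9999997222222....................
9999998422222....................
9999998642222....................
9999999987222....................
9999999999733....................
99999999999752...................
99999999999964...................
999999999999962..................
999999999999995..................
999999999999998..................
999999999999998.................2
999999999999995.121............23
999999999999992.4442..........335
99999999999986..3432...11.1233677
999999999999211111111..4433467777
9999999999991111..111.25436777777
9999999999981111..111275677777777
9999999999981111..111388577777777
9999999999961111..111298867777777
9999999999931111..111188876777777
999999999971111.3.111138887677777
999999999931111.3.111118887767777
3333333333......3......1222222222
................3................
................3................
................3................
................3................
..............12311..............
..............12312..............
..............12312..............
..............12112..............
25 [[285, 233], [284, 193], [258, 251], [317, 210], [286, 266]]
30 [[285, 233], [280, 193], [261, 254], [313, 207], [289, 267]]
35 [[285, 233], [276, 192], [264, 256], [310, 205], [293, 268]]
40 [[285, 233], [272, 192], [267, 258], [306, 202], [296, 268]]
```

>>> {"api": "servo_tool", "payload": {"plan": [[0.5,[-20,8,5],0],[0.5,[-37,15,10],0],[0.5,[-37,15,10],0],[0.5,[-37,15,10],0],[0.5,[-37,15,10],0]]}}

```text
t: 12.1
ee_pos: [570.2, 103.7, 178.6]
orientation: [0.576, 3.088, -0.0]
ft_force: [-0.0, 0.2, 0.3]
width: 30.4
grasp_force: 0.0
```

```bash
sed -i 's/python3//' fitdot.py; python3 fitdot.py | tail -3; python3 - <<'E'
from h import *
o=ctrl.get_obs();print(o['ee_pos'],o['qvel'].max())
g=cv2.cvtColor(ctrl.get_image('wrist'),cv2.COLOR_BGR2GRAY)
for r in g[90:270:4,190:390:4]//26: print(''.join('.' if x==0 else str(x) for x in r))
E
python3 bar.py 0|tail -4;python3 bar.py 10|tail -4
```

```text
knob [ 486.88650395 -202.88702858   20.        ] [ 487.72781506 -203.86705534   64.        ] (array([ 487.42347992, -203.70383242,   63.24514843]), np.float64(0.9430015203373823))
t 12.1 [570.2 103.7 178.6] F [-0.   0.2  0.3]
[280.2 287.4] [ 5 11 17 14 68] axis height 67.4 off [-0.3 -0.3 -0.1]
[570.3829735  103.63120792 178.7270832 ] 0.0023328486850871808
87777777777777887777777433333444444787555544444554
87777777777777777777777533334444444584555445445455
77777777777777777777777733444444444444455445544545
77777777777777777777777743444444444454555455444445
77777777777777777777777764444444444445555555444444
77777777777777777777777774444444555555544554445444
77777777777777777767777885444444555555554554444444
77777776677753334444678875445555555455544444444444
77777777677753333333488644445555542144444444444444
77777777777763333333445444445555421122244444444444
77777777777753333334444444455554111222234444444444
77777777777773344444454444455541112222223444444444
77777777777763334444488745544311222222222334444444
77777777777763344444488655543112222343222233434444
7777777777777444444448855442
[... 1364 characters left out ...]
99994.............1111.255555555657
999999951111..8999981............1111.4555555555..
99999871111...8999997....11......11111555555555542
98988811111...89999981.....1......1111355555555555
25 [[283, 284], [282, 252], [259, 297], [311, 268], [284, 311]]
30 [[283, 284], [278, 251], [261, 299], [308, 265], [287, 312]]
35 [[283, 284], [275, 251], [264, 301], [305, 263], [290, 312]]
40 [[283, 284], [271, 250], [267, 303], [302, 261], [294, 313]]
25 [[277, 295], [276, 263], [253, 308], [306, 280], [279, 322]]
30 [[277, 295], [272, 262], [255, 310], [303, 277], [282, 323]]
35 [[277, 295], [268, 262], [258, 312], [300, 275], [285, 324]]
40 [[277, 295], [264, 261], [261, 314], [296, 272], [288, 325]]
```

```bash
python3 - <<'E' | tail -12
from hub import *
C=cam('wrist');im=ctrl.get_image('wrist');g=cv2.cvtColor(im,cv2.COLOR_BGR2GRAY)
c=proj(C,s)[0]
print('seat px',c)
for deg in (-20,-10,0,10,20,30,40,50,60):   # image directions from up, clockwise
    d=np.array([np.sin(np.radians(deg)),-np.cos(np.radians(deg))]);c0=np.array([300.,250.])
    pr=[int(g[tuple((c0+d*k)[::-1].round().astype(int))]) for k in range(20,75)]
    b=next((i+20 for i,x in enumerate(pr) if x>30),None)
    res=[]
    for R,h in((29,0),(28,0),(30,0),(28,3),(30,3),(28,10),(30,10)):
        e=np.vstack([proj(C,circ(s,R,h+zz,th)) for zz in ((0,) if R==29 else (0,15,30))]).astype(np.float32)
        H=cv2.convexHull(e).reshape(-1,2); k=20
        while cv2.pointPolygonTest(H,tuple(map(float,c0+d*k)),False)>0:k+=.5
        res.append(k)
    print(deg,'dark end',b,'pred flange,sk28@0,30@0,28@3,30@3,28@10,30@10',res,pr[b-22:b+16:2] if b else '')
E
```

```text
tip [ 41.59307443 -31.05523289  25.19553535]
knob [ 486.88650395 -202.88702858   20.        ] [ 487.72781506 -203.86705534   64.        ] (array([ 487.42347992, -203.70383242,   63.24514843]), np.float64(0.9430015203373823))
seat px [311.79184049 225.73471256]
-20 dark end 49 pred flange,sk28@0,30@0,28@3,30@3,28@10,30@10 [50.0, 48.5, 51.5, 48.0, 51.0, 46.0, 48.5] [13, 50, 67, 69, 68, 68, 68, 68, 68, 68, 68, 67, 68, 68]
-10 dark end 51 pred flange,sk28@0,30@0,28@3,30@3,28@10,30@10 [53.5, 52.0, 55.0, 51.0, 53.5, 47.0, 49.5] [11, 38, 66, 69, 68, 68, 69, 68, 68, 68, 68, 69, 69]
0 dark end 52 pred flange,sk28@0,30@0,28@3,30@3,28@10,30@10 [55.5, 54.5, 56.5, 52.5, 54.5, 47.5, 50.0] [13, 52, 86, 77, 68, 69, 68, 68, 69, 69, 67, 68, 67]
10 dark end 52 pred flange,sk28@0,30@0,28@3,30@3,28@10,30@10 [56.5, 55.0, 57.5, 53.0, 55.0, 47.5, 50.0] [11, 38, 90, 90, 77, 69, 68, 68, 68, 68, 68, 68, 69]
20 dark end 52 pred flange,sk28@0,30@0,28@3,30@3,28@10,30@10 [57.0, 55.5, 58.0, 53.5, 55.5, 47.5, 49.5] [11, 40, 89, 91, 81, 70, 68, 66, 67, 67, 68, 69, 68]
30 dark end 52 pred flange,sk28@0,30@0,28@3,30@3,28@10,30@10 [57.0, 55.5, 58.0, 53.5, 55.5, 47.5, 49.5] [10, 35, 98, 102, 94, 72, 67, 68, 67, 67, 67, 68, 68]
40 dark end 52 pred flange,sk28@0,30@0,28@3,30@3,28@10,30@10 [56.5, 55.5, 58.0, 53.0, 55.5, 47.5, 50.0] [11, 48, 97, 99, 95, 71, 69, 68, 68, 68, 68, 68, 68]
50 dark end 51 pred flange,sk28@0,30@0,28@3,30@3,28@10,30@10 [56.0, 55.0, 57.0, 52.5, 55.0, 47.5, 50.0] [13, 43, 97, 99, 88, 75, 67, 67, 67, 68, 68, 68, 68]
60 dark end 50 pred flange,sk28@0,30@0,28@3,30@3,28@10,30@10 [54.5, 53.0, 56.0, 51.5, 54.0, 47.5, 50.0] [15, 36, 94, 91, 85, 69, 67, 68, 67, 68, 68, 66, 68, 68]
```

>>> {"api": "servo_tool", "payload": {"plan": [[1,[20,-12,0],0],[1,[40.7,-28.5,-10],0],[1,[40.7,-28.5,-24],0],[1,[40.7,-28.5,-24],0],[1,[40.7,-28.5,-24],0],[1,[40.3,-27.3,-27],0],[1,[39.7,-25.9,-31],0],[1,[39.3,-24.8,-35],0],[1,[39.3,-24.8,-35],0]]}}

```text
t: 13.0
ee_pos: [608.3, 79.5, 143.7]
orientation: [-0.575, -3.088, 0.0]
ft_force: [0.5, -0.5, 0.4]
width: 0.3
grasp_force: 0.0
```

>>> {"api": "servo_tool", "payload": {"plan": [[1,[-0.4,0.9,-2],0],[1,[-0.8,1.9,-4],0],[1,[-0.8,1.9,-4],0]]}}

```text
t: 13.25
ee_pos: [608.7, 80.7, 141.1]
orientation: [0.575, 3.087, -0.001]
ft_force: [-1.1, -3.8, 6.7]
width: 0.4
grasp_force: 3.5
```

>>> {"api": "servo_tool", "payload": {"plan": [[1,[-0.3,0.8,-1.5],0],[1,[-0.5,1.4,-2.6],0],[1,[-0.5,1.4,-2.6],0]]}}

```text
t: 13.5
ee_pos: [609.0, 81.0, 140.5]
orientation: [0.574, 3.085, -0.002]
ft_force: [-4.7, -9.3, 21.1]
width: 0.1
grasp_force: 10.5
```

>>> {"api": "servo_tool", "payload": {"plan": [[1,[0,0,25],0],[0.6,[18,-3,35],0],[0.6,[36,-8,35],0],[0.6,[36,-8,35],0],[0.6,[36,-8,35],0]]}}

```text
t: 13.92
ee_pos: [643.8, 74.2, 172.5]
orientation: [0.577, 3.088, 0.0]
ft_force: [-1.2, -0.0, 0.2]
width: 23.8
grasp_force: 0.0
```

```bash
python3 - <<'E' | tail -20
from hub import *
o=ctrl.get_obs();print(o['t'],o['ee_pos'],abs(o['qvel']).max())
C=cam('wrist');im=ctrl.get_image('wrist');cv2.imwrite('pics/w14.png',im);g=cv2.cvtColor(im,cv2.COLOR_BGR2GRAY)
c=proj(C,s+n*66)[0];print(c)
x0,y0=(c-[20,22]).astype(int);w=g[y0:y0+44,x0:x0+40]
print(w[::3,::3])
b=(w>50).astype(np.uint8);k,l,st,ce=cv2.connectedComponentsWithStats(b)
for i in range(1,k):
    if st[i,4]>40:
        uv=ce[i]+[x0,y0];oo,d=ray(C,uv)
        kk=np.linalg.lstsq(np.c_[d,-n],s-oo,rcond=None)[0];q=oo+kk[0]*d
        print(uv.round(1),st[i],'axis height',kk[1].round(1),'off',(q-(s+n*kk[1])).round(1))
E
```

```text
knob [ 486.88650395 -202.88702858   20.        ] [ 487.72781506 -203.86705534   64.        ] (array([ 487.42347992, -203.70383242,   63.24514843]), np.float64(0.9430015203373823))
13.9167 [643.81369879  74.19858427 172.50157051] 0.042431056927788285
[283.83346288 165.04750223]
[[ 44  16  13  12  10  13  14  14  14  14  13  12  15  12]
 [ 76  16  13  12  15  14  13  14  14  13  13  15  14  13]
 [128  27  14  12  14  13  16  14  13  13  14  14  14  13]
 [128  83  13  13  14  13  15  13  13  13  14  13  15  13]
 [145 146  34  12  14  15  15  13  14  14  13  14  13  11]
 [111 159  57  13  23  64  80  62  21  14  15  13  13  13]
 [115 148  34  16  86 110 115 113  90  22  13  15  13  11]
 [ 83 128  19  29 107 113 114 114 115  60  13  12  13  10]
 [ 66  55  13  23 102 113 114 115 117  74  16  13  13  10]
 [125  35  15  15  63 112 115 117 115  53  14  14  11  10]
 [134  36  12  14  17  58  98 103  72  17  14  14   9  11]
 [119  21  12  13  15  15  17  20  16  12  14  12  11  10]
 [ 95  14  15  13  14  12  14  13  14  14  15  11  10  14]
 [ 65  13  14  14  13  12  14  13  13  13  14  12  12  51]
 [ 40  13  14  13  14  13  13  15  14  14  13  11  33  72]]
[264.8 161.7] [  0   1   7  40 142] axis height 75.8 off [-8.3 -4.2 -0.6]
[281.7 165.9] [ 10  15  18  17 244] axis height 67.9 off [-0.6 -0.3 -0.1]
```

```bash
ls pics | tr '\n' ' '; cat > tri.py <<'E'
from hub import *
def camat(pos,rv):
    c=ctrl.camera_info('wrist');K=cam('wrist')[0];Tm=np.eye(4);Tm[:3,:3]=cv2.Rodrigues(np.array(rv,float))[0];Tm[:3,3]=pos
    W=np.linalg.inv(Tm@np.array(c['T_tool_cam']));return K,W[:3,:3],W[:3,3]
rv=[.5759,3.0875,0]
if __name__=='__main__':
    for f,pos in(('w1158',(606.8,88.85,169.2)),('w1210',(570.3,103.65,178.7)),('w14',(643.8,74.2,172.5))):
        Cc=camat(pos,rv);g=cv2.cvtColor(cv2.imread(f'pics/{f}.png'),cv2.COLOR_BGR2GRAY)
        p=proj(Cc,s+n*67)[0].astype(int);print(f,p)
        w=g[p[1]-16:p[1]+20,p[0]-18:p[0]+18];print(w[::3,::3])
E
python3 tri.py | tail -39
```

```text
ov.png p4.png p5.png side0.png side0b.png top0.png top0b.png w1.png w1053.png w1158.png w1163.png w1210.png w14.png w1z.png w2.png w2z.png w3.png w3z.png w926.png w965.png wrist0.png z.png w1158 [282 234]
[[235 230  94  11  12  12  12  14  15  12  12  14]
 [236 228  64  13  13  13  12  12  13  13  13  13]
 [237 210  26  13  14  14  13  15  13  12  12  12]
 [236 161  14  22  71  88  78  36  13  13  12  12]
 [234  97  12  68 103 105 106 101  45  13  11  13]
 [224  42  13  72 104 106 106 108  85  15  14  11]
 [159  25  19  33  96 106  97  85  64  20  14  10]
 [ 30  28  28  23  35  64  38  30  28  29  25  12]
 [ 29  28  29  23  14  15  27  27  26  28  28  16]
 [ 29  28  28  23  14  16  29  28  29  28  27  72]
 [ 29  30  29  22  14  16  26  29  27  29  32 171]
 [ 28  29  28  23  14  16  28  28  29  29  29 185]]
w1210 [281 286]
[[237 236 228  52  23  23  23  24  24  24  23  23]
 [236 237 189  24  24  23  24  23  23  24  23  23]
 [236 234 115  22  22  23  24  23  24  23  22  23]
 [234 223  50  23  24  28  25  23  23  24  24  22]
 [234 183  25  41 146 166 131  55  23  22  23  21]
 [233 114  
[... 273 characters left out ...]
  23  22  63 219 228]
 [223 153  42  24  22  24  24  22  22 143 219 213]]
w14 [283 165]
[[ 55  14  11  12  14  14  13  12  14  13  14  14]
 [122  21  12  13  14  14  13  14  16  14  15  14]
 [158  72  13  15  13  15  14  13  14  14  16  15]
 [155 107  13  16  51  80  73  32  16  14  13  13]
 [154  75  13  59 110 113 114 104  41  15  13  14]
 [138  45  17  90 113 115 114 116  90  16  13  12]
 [ 64  18  15  80 112 116 114 116 102  21  14  14]
 [ 68  13  14  37 104 114 116 117  84  15  15  13]
 [ 73  14  13  14  39  89 104  90  29  14  15  11]
 [ 43  14  15  15  15  16  19  16  14  14  13   9]
 [ 22  14  14  13  15  14  14  13  15  14  14  10]
 [ 16  13  14  13  14  14  13  13  15  15  13  11]]
```

```bash
cat > tri2.py <<'E'
from tri import *
V=[('w1210',(570.3,103.65,178.7)),('w14',(643.8,74.2,172.5))]
rays=[];Cs=[]
for f,pos in V:
    Cc=camat(pos,rv);Cs.append(Cc);g=cv2.cvtColor(cv2.imread(f'pics/{f}.png'),cv2.COLOR_BGR2GRAY)
    p=proj(Cc,s+n*67)[0].astype(int);w=g[p[1]-13:p[1]+16,p[0]-10:p[0]+13].astype(float)
    k,l,st,ce=cv2.connectedComponentsWithStats((w>50).astype(np.uint8))
    i=l[15,10];uv=ce[i]+[p[0]-10,p[1]-13];print(f,uv,st[i]);rays.append(ray(Cc,uv))
(o1,d1),(o2,d2)=rays;k=np.linalg.lstsq(np.c_[d1,-d2],o2-o1,rcond=None)[0]
P=(o1+k[0]*d1+o2+k[1]*d2)/2;print('dot',P,'gap',np.linalg.norm(o1+k[0]*d1-o2-k[1]*d2))
v=P-s;print('rel seat: up %.1f yl %.1f n %.1f'%(v@up,v@yl,v@n))
# flange radial edges in each view
for (f,pos),Cc in zip(V,Cs):
    g=cv2.GaussianBlur(cv2.cvtColor(cv2.imread(f'pics/{f}.png'),cv2.COLOR_BGR2GRAY),(3,3),0)
    for a_ in range(0,360,15):
        A=[a_*np.pi/180]; pr=[int(g[tuple(proj(Cc,circ(s,R,0,A))[0][::-1].round().astype(int))]) if (0<=proj(Cc,circ(s,R,0,A))[0][1]<419) else -1 for R in np.arange(22,36,1)]
        if max(pr)>30 and min(pr)>=0: print(f,a_,pr)
E
python3 tri2.py | sed -n '/^w1210/,$p'
```

```text
w1210 [279.875      287.13020833] [  0   7  18  15 192]
w14 [281.71311475 165.88114754] [  0   6  18  17 244]
dot [605.21296802  92.10239549 125.42650246] gap 0.09376891370543891
rel seat: up -0.4 yl 0.6 n 67.5
w1210 0 [11, 12, 22, 35, 74, 98, 99, 93, 89, 77, 72, 68, 68, 68]
w1210 15 [12, 23, 23, 57, 92, 103, 102, 100, 94, 81, 74, 69, 68, 69]
w1210 30 [12, 23, 42, 68, 95, 99, 97, 92, 83, 75, 70, 68, 68, 68]
w1210 45 [11, 13, 21, 41, 68, 89, 95, 90, 83, 75, 70, 69, 69, 69]
w1210 60 [11, 12, 19, 36, 62, 80, 88, 86, 73, 70, 69, 69, 69, 69]
w1210 75 [11, 11, 13, 23, 43, 66, 75, 74, 70, 69, 69, 68, 68, 68]
w1210 90 [10, 10, 9, 11, 21, 44, 63, 68, 70, 70, 69, 70, 69, 69]
w1210 105 [10, 10, 10, 10, 10, 16, 37, 59, 65, 69, 69, 69, 70, 70]
w1210 120 [10, 10, 10, 10, 10, 10, 18, 29, 54, 64, 74, 85, 94, 116]
w1210 135 [11, 11, 12, 11, 11, 10, 9, 9, 10, 12, 21, 42, 75, 118]
w1210 285 [11, 10, 11, 11, 11, 11, 12, 13, 19, 38, 84, 126, 142, 145]
w1210 300 [11, 11, 11, 11, 16, 37, 84, 181, 194, 201, 197, 200, 197, 188]
w1210 315 [12, 11, 11, 16, 40, 95, 184, 192, 191, 201, 199, 194, 201, 196]
w1210 
[... 440 characters left out ...]
 15, 43, 65, 76, 76, 74, 74, 74, 74, 74]
w14 75 [13, 12, 12, 12, 12, 13, 22, 59, 67, 73, 73, 72, 72, 73]
w14 90 [13, 13, 13, 13, 13, 14, 37, 61, 73, 75, 74, 74, 74, 73]
w14 105 [13, 14, 13, 13, 13, 14, 14, 22, 45, 57, 74, 75, 75, 75]
w14 120 [13, 13, 13, 14, 14, 14, 13, 14, 14, 14, 19, 45, 74, 120]
w14 270 [14, 14, 14, 14, 13, 14, 14, 14, 14, 15, 25, 47, 65, 69]
w14 285 [13, 14, 13, 13, 12, 12, 12, 16, 46, 67, 73, 75, 74, 75]
w14 300 [13, 12, 12, 11, 14, 25, 43, 81, 95, 94, 99, 92, 94, 89]
w14 315 [12, 11, 11, 14, 25, 50, 99, 107, 108, 108, 109, 110, 109, 109]
w14 330 [13, 13, 12, 14, 53, 80, 104, 101, 85, 79, 74, 74, 74, 74]
w14 345 [12, 12, 12, 21, 50, 88, 108, 104, 87, 78, 74, 73, 73, 73]
```

>>> {"api": "servo_tool", "payload": {"plan": [[1,[-10,3,0],-7],[1,[-20,6,0],-14],[1,[-30,9,0],-21],[1,[-35,10.6,0],-28],[1,[-35,10.6,0],-35],[1,[-35,10.6,-10],-42],[1,[-35,10.6,-20],-48],[1,[-35,10.6,-20],-48],[1,[-35,10.6,-20],-48]]}}

```text
t: 14.72
ee_pos: [607.2, 85.0, 151.7]
orientation: [-1.777, -2.588, 0.003]
ft_force: [0.3, -0.9, 0.3]
width: 0.7
grasp_force: 0.0
```

>>> {"api": "servo_tool", "payload": {"plan": [[1,[-0.7,1.9,-3.5],0],[1,[-1.4,3.7,-7],0],[1,[-1.8,4.7,-8.7],0],[1,[-1.8,4.7,-8.7],0]]}}

```text
t: 15.05
ee_pos: [607.5, 89.1, 145.3]
orientation: [1.779, 2.587, -0.0]
ft_force: [-2.3, -5.7, 10.3]
width: 0.3
grasp_force: 5.4
```

>>> {"api": "servo_tool", "payload": {"plan": [[1,[-0.3,0.9,-1.7],0],[1,[-0.5,1.4,-2.6],0],[1,[-0.5,1.4,-2.6],0],[1,[-0.5,1.4,-2.6],0]]}}

```text
t: 15.38
ee_pos: [607.9, 89.4, 144.9]
orientation: [1.777, 2.585, 0.0]
ft_force: [-5.3, -10.7, 25.3]
width: 0.5
grasp_force: 13.0
```

```bash
python3 - <<'E' | tail -2
from hub import *
p=[ctrl.get_obs() for _ in range(3)];o=p[-1]
xl=np.array([np.cos(a),np.sin(a),0])
print(o['ee_pos'],o['ft_force'],((o['ee_pos']+10*xl-[0,0,19]-s)@n))
E
```

```text
knob [ 486.88650395 -202.88702858   20.        ] [ 487.72781506 -203.86705534   64.        ] (array([ 487.42347992, -203.70383242,   63.24514843]), np.float64(0.9430015203373823))
[607.89072126  89.35254534 144.89873364] [ -5.31218979 -10.698208    25.30740697] 64.71488140016712
```

>>> {"api": "servo_tool", "payload": {"plan": [[0.6,[0,0,12],0],[0.6,[-1,3,22],7],[0.6,[-3,7.5,22],14],[0.6,[-3,7.5,22],21],[0.6,[-3,7.5,22],28],[0.6,[-3,7.5,22],34],[0.6,[-3,7.5,22],34],[0.6,[-3,7.5,10],34]]}}

```text
t: 16.05
ee_pos: [604.8, 98.9, 153.0]
orientation: [0.951, 2.99, 0.003]
ft_force: [0.9, -0.2, 0.1]
width: 34.8
grasp_force: 0.0
```

```bash
python3 - <<'E'
from h import *
o=ctrl.get_obs();print(o['t'],o['ee_pos'],o['width'],o['ft_force'])
g=cv2.cvtColor(ctrl.get_image('wrist'),cv2.COLOR_BGR2GRAY)
for r in g[190:308:4,208:348:4]//26: print(''.join('.' if x==0 else str(x) for x in r))
E
python3 bar.py 0|tail -6
```

```text
16.05 [604.84127794  98.93790893 153.03863048] 34.825060179447874 [ 0.87520766 -0.16296445  0.10152012]
4233322222......................244
6344322221......................133
983334432........................22
999666665........................22
999986665.......................122
9999997661......................222
9999999862......................222
9999999997.....................1333
99999999995....................3445
999999999991..................24355
999999999993..................23454
999999999994.................244764
999982128995...........1...11127777
999931111996............1..11116787
99981111.997..1.......12341.1113778
9994111..997.3442.....55551.1111778
9991111..998.44441...195652.1111477
9961111..898.24441...598871..111177
9811111..899..122....899982..111138
921111...8991....1..1999992..111115
311111...8991...1.1.5999992...11111
111111...8992..111..8999992...11111
11111....999853111.19999993...11111
11111...1999999986379999985...11111
11111...3999999999999999887....1111
1111....6999999999999999888....1111
1111....89999999999999999881...1111
1111....99999999999999999883...1111
1111...299999999999999999886....111
11111111333333333333333322221111111
15 [[272, 257], [267, 218], [246, 276], [304, 234], [277, 289]]
20 [[272, 257], [262, 218], [250, 278], [300, 231], [281, 289]]
25 [[272, 257], [257, 218], [253, 280], [296, 228], [285, 290]]
30 [[272, 257], [253, 218], [257, 282], [292, 226], [289, 290]]
35 [[272, 257], [249, 219], [260, 284], [287, 224], [293, 290]]
40 [[272, 257], [245, 220], [264, 285], [283, 222], [296, 290]]
```

>>> {"api": "servo_tool", "payload": {"plan": [[0.6,[0,0,-10],0],[0.6,[0,0,-20],0],[0.6,[0,0,-30],0],[0.64,[0,0,-30],0],[0.64,[0,0,-30],0],[0.64,[0,0,-30],0]]}}

```text
t: 16.6
ee_pos: [603.1, 98.4, 120.9]
orientation: [-0.948, -2.994, 0.001]
ft_force: [-0.7, -0.4, 0.5]
width: 31.6
grasp_force: 0.0
```

>>> {"api": "servo_tool", "payload": {"plan": [[0.66,[0,0,0],-6],[0.66,[0,0,0],-12],[0.66,[0,0,0],-18],[0.66,[0,0,0],-24],[0.66,[0,0,0],-30],[0.66,[0,0,0],-36],[0.66,[0,0,0],-36]]}}

```text
t: 17.18
ee_pos: [603.5, 98.2, 121.8]
orientation: [1.832, 2.552, 0.0]
ft_force: [0.2, -1.8, 0.9]
width: 29.9
grasp_force: 2.2
```

```bash
cat > lk.py <<'E'
from h import *
o=ctrl.get_obs();print(o['t'],o['ee_pos'],o['width'],o['ft_force'],o['moment'])
im=ctrl.get_image('wrist');cv2.imwrite('pics/w%d.png'%(o['t']*100),im);g=cv2.cvtColor(im,cv2.COLOR_BGR2GRAY)
for r in g[60:308:6,200:440:5]//26: print(''.join('.' if x==0 else str(x) for x in r))
E
python3 lk.py; python3 bar.py 0|grep -A9 '^0 \['
```

```text
17.1833 [603.50469012  98.24423583 121.79600549] 29.9304634540748 [ 0.18028284 -1.80025062  0.86046854] [-0.26700352 -0.06108571  0.08942508]
965555554444444444444444444445555555555555555544
965555554444444444444434444444444444444444444444
643333332323333233333333333333333333336555555555
633333333333332222222222222222222222255555555555
522222222222222222222222222222222222465555555555
542222222222222222222222222222222222555555555555
632222222222222222222222222222222222555555555555
622222222222222222222222222222222224555555555555
522222222222222222222222222222222235555553455555
522222222222222222222222222222222255555357885555
532222222222222222222222222222222255445873386555
422222222222222222222222222222222334788833354322
2222222222222222222222222222222224788888621..222
2222222222222222222222222222223448888883...12222
22222222222222332222222222223444567751.1.2222222
22222222222344444444322222344444442...1222222222
222222222332.......133334444444445..432222222223
2222222341............34444443356555532222222225
22222222...............1444322455555422222222235
2222222.................232
[... 973 characters left out ...]
.....111122.................
1321111..999992..11...1..111223.................
22111111133333211111112111111131................
0 [[276, 281], [250, 247], [258, 310], [298, 246], [296, 309]]
5 [[276, 281], [244, 249], [262, 310], [293, 245], [301, 308]]
10 [[276, 281], [240, 251], [267, 311], [287, 244], [305, 306]]
15 [[276, 281], [235, 253], [272, 311], [281, 244], [309, 305]]
20 [[276, 281], [231, 255], [276, 311], [275, 244], [313, 303]]
25 [[276, 281], [227, 258], [281, 311], [269, 244], [317, 302]]
30 [[276, 281], [224, 260], [286, 310], [263, 245], [320, 300]]
35 [[276, 281], [221, 263], [290, 310], [257, 245], [323, 297]]
40 [[276, 281], [219, 266], [295, 309], [252, 247], [326, 295]]
```

```bash
cat > arm.py <<'E'
from hub import *
import sys
def armang(C,g):
    best=[]
    # dark insert + bright arm: sample ring R 50..80 in flange plane, print brightness by angle
    for R in (45,55,65,75,82):
        row=[]
        for dg in range(-110,-20,4):
            u,v=proj(C,circ(s,R,0,[np.radians(dg)]))[0].round().astype(int)
            row.append(g[v,u]//26 if 0<=v<420 and 0<=u<560 else -1)
        print(R,row)
o=ctrl.get_obs();C=cam('wrist');im=ctrl.get_image('wrist');g=cv2.cvtColor(im,cv2.COLOR_BGR2GRAY)
print(o['t'],o['ee_pos'],o['ft_force'],o['moment']);print('   deg',list(range(-110,-20,4)));armang(C,g)
E
python3 arm.py | tail -7
```

```text
17.2333 [603.51121807  98.28309039 121.73094251] [-0.70948581 -1.32048901  2.39346486] [-0.25013989 -0.0061267   0.10761195]
   deg [-110, -106, -102, -98, -94, -90, -86, -82, -78, -74, -70, -66, -62, -58, -54, -50, -46, -42, -38, -34, -30, -26, -22]
45 [np.uint8(2), np.uint8(3), np.uint8(3), np.uint8(4), np.uint8(5), np.uint8(5), np.uint8(6), np.uint8(5), np.uint8(5), np.uint8(3), np.uint8(2), np.uint8(3), np.uint8(4), np.uint8(4), np.uint8(4), np.uint8(3), np.uint8(2), np.uint8(2), np.uint8(2), np.uint8(2), np.uint8(2), np.uint8(2), np.uint8(2)]
55 [np.uint8(4), np.uint8(3), np.uint8(4), np.uint8(4), np.uint8(5), np.uint8(6), np.uint8(6), np.uint8(6), np.uint8(5), np.uint8(5), np.uint8(5), np.uint8(5), np.uint8(4), np.uint8(4), np.uint8(4), np.uint8(3), np.uint8(2), np.uint8(2), np.uint8(2), np.uint8(2), np.uint8(2), np.uint8(2), np.uint8(2)]
65 [np.uint8(4), np.uint8(4), np.uint8(3), np.uint8(3), np.uint8(3), np.uint8(2), np.uint8(2), np.uint8(2), np.uint8(2), np.uint8(3), np.uint8(4), np.uint8(0), np.uint8(8), np.uint8(8), np.uint8(7), np.uint8(5), np.uint8(2), np.uint8(2), np.uint8(2), np.uint8(2), np.uint8(2), np.uint8(2), np.uint8(2)]
75 [np.uint8(4), np.uint8(4), np.uint8(4), np.uint8(4), np.uint8(4), np.uint8(2), np.uint8(2), np.uint8(2), np.uint8(2), np.uint8(2), np.uint8(2), np.uint8(0), np.uint8(5), np.uint8(8), np.uint8(6), np.uint8(5), np.uint8(5), np.uint8(2), np.uint8(2), np.uint8(2), np.uint8(2), np.uint8(3), np.uint8(3)]
82 [np.uint8(4), np.uint8(4), np.uint8(4), np.uint8(4), np.uint8(4), np.uint8(2), np.uint8(2), np.uint8(2), np.uint8(2), np.uint8(2), np.uint8(2), np.uint8(0), np.uint8(2), np.uint8(3), np.uint8(5), np.uint8(5), np.uint8(5), np.uint8(5), np.uint8(2), np.uint8(3), np.uint8(3), np.uint8(5), np.uint8(4)]
```

>>> {"api": "servo_tool", "payload": {"plan": [[0.68,[0,0,0],-6],[0.68,[0,0,0],-12],[0.68,[0,0,0],-18],[0.68,[0,0,0],-24],[0.68,[0,0,0],-24]]}}

```text
t: 17.7
ee_pos: [602.9, 98.5, 121.3]
orientation: [-2.319, -2.118, 0.001]
ft_force: [-1.0, 0.5, 1.6]
width: 28.1
grasp_force: 4.6
```

```bash
sed -i 's/row.append(g/row.append(int(g/; s/v,u\]\/\/26 if/v,u]\/\/26) if/' arm.py; python3 arm.py | tail -7
```

```text
17.7 [602.94943083  98.46704835 121.26161183] [-0.9550155   0.54543251  1.58645527] [-0.03107489  0.26941049  0.11117197]
   deg [-110, -106, -102, -98, -94, -90, -86, -82, -78, -74, -70, -66, -62, -58, -54, -50, -46, -42, -38, -34, -30, -26, -22]
45 [5, 4, 5, 4, 5, 4, 4, 4, 4, 4, 3, 2, 2, 2, 2, 2, 2, 2, 2, 2, 2, 2, 2]
55 [8, 4, 4, 5, 5, 6, 3, 4, 4, 4, 3, 6, 5, 3, 2, 2, 2, 2, 2, 2, 2, 2, 2]
65 [4, 4, 3, 3, 3, 0, 1, 8, 8, 4, 5, 5, 5, 6, 6, 4, 2, 2, 2, 2, 2, 2, 2]
75 [4, 4, 3, 4, 3, 2, 0, 7, 8, 3, 5, 5, 5, 5, 5, 5, 5, 2, 2, 2, 2, 3, 3]
82 [4, 3, 4, 4, 3, 2, 0, 3, 7, 4, 5, 5, 5, 5, 5, 5, 5, 5, 2, 3, 3, 4, 4]
```

>>> {"api": "servo_tool", "payload": {"plan": [[0.68,[0,0,0],-5],[0.68,[0,0,0],-10],[0.68,[0,0,0],-15],[0.68,[0,0,0],-15]]}}

```text
t: 18.08
ee_pos: [601.6, 97.8, 121.6]
orientation: [-2.571, -1.804, 0.007]
ft_force: [-6.8, -4.4, 9.1]
width: 28.5
grasp_force: 37.1
```

```bash
python3 arm.py | tail -7
```

```text
18.0833 [601.63704368  97.76020204 121.57242559] [-6.83198201 -4.42409643  9.05416497] [-0.58546252  1.66103734  1.29522152]
   deg [-110, -106, -102, -98, -94, -90, -86, -82, -78, -74, -70, -66, -62, -58, -54, -50, -46, -42, -38, -34, -30, -26, -22]
45 [5, 3, 3, 3, 4, 4, 4, 4, 2, 2, 2, 2, 2, 2, 2, 2, 2, 2, 2, 2, 2, 2, 2]
55 [7, 3, 3, 3, 8, 6, 8, 4, 6, 6, 6, 6, 5, 5, 2, 2, 2, 2, 2, 2, 2, 2, 2]
65 [4, 4, 3, 0, 8, 8, 8, 5, 5, 5, 5, 5, 5, 6, 6, 5, 2, 2, 2, 2, 2, 2, 2]
75 [4, 4, 3, 1, 7, 8, 6, 5, 5, 5, 5, 5, 5, 5, 5, 5, 5, 2, 2, 2, 2, 3, 3]
82 [4, 4, 5, 1, 3, 3, 6, 5, 5, 5, 5, 5, 5, 5, 5, 5, 5, 5, 2, 3, 4, 4, 4]
```

>>> {"api": "servo_tool", "payload": {"plan": [[0.66,[0,0,0],3],[0.6,[0,0,0],6],[0.5,[0,0,0],6],[0.5,[0,0,0],6],[0.5,[0,0,0],6],[0.5,[0,0,20],6],[0.5,[2,-5,42],6],[1,[2,-5,42],6],[1,[2,-5,42],6],[1,[2,-5,42],6]]}}

```text
t: 18.97
ee_pos: [605.0, 93.5, 162.8]
orientation: [-2.478, -1.931, 0.001]
ft_force: [0.1, 0.4, 0.4]
width: 27.4
grasp_force: 0.0
```

```bash
python3 arm.py | tail -7; python3 fitdot.py | tail -2
```

```text
18.9667 [605.03318637  93.49721638 162.80576978] [0.07637347 0.40200561 0.35774394] [ 0.00664976 -0.09357505  0.01484312]
   deg [-110, -106, -102, -98, -94, -90, -86, -82, -78, -74, -70, -66, -62, -58, -54, -50, -46, -42, -38, -34, -30, -26, -22]
45 [5, 4, 4, 3, 4, 4, 4, 4, 2, 2, 2, 2, 2, 2, 2, 2, 2, 2, 2, 2, 2, 2, 2]
55 [8, 7, 5, 5, 6, 4, 4, 3, 2, 2, 3, 5, 5, 3, 2, 2, 2, 2, 2, 2, 2, 2, 2]
65 [4, 4, 3, 0, 3, 7, 8, 5, 5, 5, 5, 5, 5, 5, 6, 3, 2, 2, 2, 2, 2, 2, 2]
75 [4, 4, 3, 0, 3, 4, 7, 5, 5, 5, 5, 5, 5, 5, 5, 5, 5, 2, 2, 2, 2, 3, 3]
82 [4, 4, 4, 1, 1, 3, 5, 5, 5, 5, 5, 5, 5, 5, 5, 5, 5, 5, 2, 3, 3, 4, 4]
t 19.0167 [604.7  93.5 162.4] F [-0.8 -0.2 -0.2]
[277.4 243. ] [  7   9  18  15 205] axis height 65.9 off [ 0.4  0.1 -0.1]
```

>>> {"api": "servo_tool", "payload": {"plan": [[1,[1,-3,0],7],[1,[3.3,-8.6,0],14],[1,[3.3,-8.6,0],21],[1,[3.3,-8.6,0],28],[1,[3.3,-8.6,-5],35],[1,[3.3,-8.6,-10.7],35],[1,[2.4,-6.1,-15],35],[1,[1.5,-3.9,-19.4],35],[1,[1,-2.5,-22],35],[1,[1,-2.5,-22],35]]}}

```text
t: 19.9
ee_pos: [607.7, 88.8, 144.6]
orientation: [1.782, 2.581, -0.003]
ft_force: [-6.8, -14.2, 30.1]
width: 0.2
grasp_force: 15.8
```

```bash
python3 - <<'E' | tail -1
from hub import *
o=ctrl.get_obs();xl=np.array([np.cos(a),np.sin(a),0])
print(o['t'],o['ee_pos'],o['orientation'],o['ft_force'],((o['ee_pos']+10*xl-[0,0,19]-s)@n))
E
```

```text
19.9 [607.71891414  88.79759116 144.61327025] [ 1.78223748  2.58148988 -0.00283247] [ -6.82284073 -14.15775609  30.06611294] 64.69701288201811
```

>>> {"api": "servo_tool", "payload": {"plan": [[1,[0,0,8],0],[1,[0,0,40],0],[1,[0,0,70],0],[1,[0,0,70],0],[1,[0,0,70],0]]}}

```text
t: 20.32
ee_pos: [607.2, 91.4, 212.5]
orientation: [1.784, 2.583, 0.003]
ft_force: [0.1, -0.1, -0.2]
width: 0.7
grasp_force: 0.0
```

```bash
python3 arm.py | tail -7; python3 fitdot.py | tail -2; python3 lk.py | tail -42 | head -36
```

```text
20.3167 [607.19734556  91.39947773 212.5302382 ] [ 0.09655481 -0.14612829 -0.16190665] [-0.02393777 -0.0650989   0.00857722]
   deg [-110, -106, -102, -98, -94, -90, -86, -82, -78, -74, -70, -66, -62, -58, -54, -50, -46, -42, -38, -34, -30, -26, -22]
45 [4, 3, 3, 4, 5, 3, 4, 4, 3, 3, 2, 2, 2, 2, 2, 2, 2, 2, 2, 2, 2, 2, 2]
55 [7, 4, 3, 3, 6, 3, 4, 3, 5, 5, 5, 5, 5, 5, 3, 2, 2, 2, 2, 2, 2, 2, 2]
65 [7, 6, 3, 0, 6, 3, 4, 2, 5, 5, 5, 5, 5, 5, 3, 2, 2, 2, 2, 2, 2, 2, 2]
75 [7, 7, 4, 0, 2, 3, 4, 2, 2, 2, 2, 2, 2, 2, 2, 4, 5, 2, 2, 2, 2, 2, 2]
82 [7, 7, 6, 1, 1, 1, 4, 2, 2, 2, 2, 2, 2, 2, 2, 5, 5, 5, 2, 2, 2, 4, 4]
t 20.3667 [606.1  91.2 211. ] F [ 0.7  0.1 -0.5]
[276.1 214.8] [ 7 12 16 12 93] axis height 65.9 off [ 0.  0. -0.]
888889988864444433333444444488889988888877777777
478899554444444333333334444445555565554555777777
444578544444333333333333344444444444444444877777
445555532222222222222222222222244444444444444444
445555522222222222222222222222255555555555555555
444587522222222222222222222222455555555555555555
443257522222222222222222222223555555434355555577
44322222222222222222222222
[... 694 characters left out ...]
77565555888888
9889955552............15567777777777755555888888
99999555552..........155577777777775755556777888
999996575555.......14555567777777775557757777777
9999999999992..11..89998888888888887666677777777
9999999999991.2664499999999998877777777777777777
9999999999991..22.899999999888777777777777777777
9999999999991....4999999998888877777777777777777
99999999999951...8999999999988887777777777777777
999999999999211431159999999998887887777777777877
999999999999111211139999999998884445888777778778
9999999999991112.111999999999994.1.1345478888788
9999999999971112.111899999999971.111...244468888
9999999999911112.11139999999994.1112111...144446
8888888888511112.1111888888886..112433211....134
```

```bash
python3 -c "
from workcell import ctrl
print(ctrl.close_job())"
```

```text
the job is handed in; nothing more can be done
None
```

I handed the job in at about 20 s: knob meshed on the stub, wound clockwise until the arm stopped against the tags, then let go. A push of about 30 N reached the same depth before and after winding, so I take it as home, but the camera read it 2–3 mm high and the hand-in returned no verdict.

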